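# Stack a viewing cell in the curing station and expose it

### The job

Finish the viewing cell in the lamp-curing station: set the blue spacer frame squarely on the white cell body that already sits in the nest, then the metal-rimmed window squarely on top of the spacer (the curing film is already on the parts). Swing the amber hood fully shut, and only then press the green exposure button right down, keep it down for at least three seconds without a break, and let it come up again. Leave the finished stack under the shut hood and the goggles, tape roll and spirit lamp where they are.

Things in the scene. Friction and masses are not known exactly. Their poses are not given: they have to be found in the camera images.
- station: Light-grey curing station, fixed on the chest top, 230 (x, front to back) x 300 (y) mm, deck 53 mm high. Origin: centre of its underside; x points to its back (hinge side), y to its left, z up. Nest on its left, button at its front right. Its place and yaw change. The cell body fills the lowest 20 mm of the nest: the spacer's underside comes to lie 20 mm, the window's 36 mm over the nest floor.
- nest (a point): Centre of the nest's floor, 59 mm above the chest top; axes as the station. Four steel corner posts enclose a 67 mm square pocket with open sides: each post covers 9.5 mm of a part's edge next to its corner, leaving 45 mm in the middle of each side for a finger. The posts are straight up to 43 mm above the floor, then flare out by 3.5 mm a side to their tops at 51 mm.
- cell_body: White cell body, loose in the nest, 64 x 64 x 20 mm, a square block with a 44 mm square cavity open at the top and small brass ports in two sides. Origin: centre of its underside, on the nest floor.
- spacer_centre (a point): Centre (half-way up) of the spacer: a loose blue square plastic frame, 64 x 64 x 16 mm, 60 g, with a 44 mm square hole through it (rim 10 mm wide); same both ways up and at every quarter turn. Starts flat on the chest top on one side of the station. z is up; x and y run along its edges.
- window_centre (a point): Centre (half-way up) of the window: a loose square plate with an aluminium rim 7 mm wide round a clear pane, 64 x 64 x 14 mm, 80 g; same both ways up and at every quarter turn. Starts flat on the chest top on the other side of the station. z is up; x and y run along its edges.
- hood (a joint): Angle of the amber hood in rad: 0 = shut down over the nest, 1.9 = leaning fully back. It starts open, at 1.55 to 1.75. Stiff friction hinge: it stays where it is left; less than 4 N at its front edge moves it.
- hood_hinge (a point): Middle of the hood's hinge line, along the station's y, 90 mm behind the nest centre, 55 mm above the chest top; axes as the station. The hood is a cover open underneath: shut, it reaches 175 mm forward (-x) of this line, is 168 mm wide, its flat roof 78 mm above this line. A finned heat sink rises 10 mm from the roof within 37 mm of the point 90 mm forward of the hinge: keep off it.
- hood_edge (a point): Middle of the hood's front upper edge (roof meets front wall), highest when open; x of it points to the hinge, z out of the roof. 20 mm below it a black pull lip, 90 x 10 mm, stands 22 mm out of the front wall. Open, the hood's hollow side faces the robot and its roof the back: a fingertip behind the roof near this edge pushes it shut, round the hinge line and down.
- expose (a joint): How far the green exposure button is pressed, in m: 0 = up, 0.006 = right down. Spring return, momentary: 1.5 N starts it and 5 N hold it right down; the lamp burns only while it is down.
- expose_top (a point): Centre of the top face of the green exposure button (36 mm across, in a black collar 52 mm across), 74.5 mm above the chest top when up; it is pressed straight down by 6 mm and ends 4 mm above the collar. z is up. Its centre is 69 mm from the shut hood's right wall.
- goggles: Green safety goggles with black strap, a bystander on the right at the back, about 130 x 160 x 76 mm. Origin: centre of the underside.
- tape: Roll of brown tape lying flat, a bystander at the back left, 96 mm across, 48 mm high. Origin: centre of the underside.
- lamp: Glass spirit lamp, a bystander at the back left, 73 mm across, 72 mm high. Origin: centre of the underside.
- syringe: Syringe lying on the left, a fixed bystander, 124 mm long, 17 mm high. Origin: centre of the underside.
- tweezers: Steel tweezers lying on the left, a fixed bystander, 123 mm long, 8 mm high. Origin: centre of the underside.

How it is judged:
On the way, in this order (a step that is already met when the one before it is completed fails the run):
1. the spacer lies squarely on the cell body in the nest, let go (horizontal distance between each of spacer_centre, cell_body and nest below 0.004 m and z of spacer_centre in the frame of nest between 0.025 and 0.031 m and angle between spacer_centre's own z axis and vertical below 0.06 rad and (angle between the x axis of spacer_centre and the x axis of nest, either way round below 0.07 rad or angle between the x axis of spacer_centre and the y axis of nest, either way round below 0.07 rad) and contact force between spacer and the fingers below 0.3 N and z of cell_body in the frame of nest below 0.003 m), for 0.2 s.
2. the window lies squarely on the spacer in the nest, let go (all of step 1 and horizontal distance between window_centre and nest below 0.004 m and z of window_centre in the frame of nest between 0.04 and 0.046 m and angle between window_centre's own z axis and vertical below 0.06 rad and (angle between the x axis of window_centre and the x axis of nest, either way round below 0.07 rad or angle between the x axis of window_centre and the y axis of nest, either way round below 0.07 rad) and contact force between window and the fingers below 0.3 N), for 0.2 s.
3. the hood is shut over the stack (value of joint hood below 0.04 rad and horizontal distance between window_centre and nest below 0.004 m and z of window_centre in the frame of nest between 0.04 and 0.046 m and angle between window_centre's own z axis and vertical below 0.06 rad and (angle between the x axis of window_centre and the x axis of nest, either way round below 0.07 rad or angle between the x axis of window_centre and the y axis of nest, either way round below 0.07 rad) and contact force between window and the fingers below 0.3 N), for 0.2 s.
4. the button is held down for three seconds on end with the hood shut (value of joint hood below 0.04 rad and value of joint expose above 0.0045 m), for 3 s.
At the end, for the whole second after the job is handed in: Spacer on the body, window on the spacer: each within 4 mm of the nest centre, 3 mm of its height, level to 0.06 and square to 0.07 rad; body on the nest floor; hood below 0.04 rad; button up (under 1 mm) after 3 s on end beyond 4.5 mm; all let go and at rest (all of step 1 and all of step 3 and value of joint expose below 0.001 m and linear speed of each of spacer, window, cell_body below 0.01 m/s); the robot touches nothing.
It fails at once if the button is pressed while the hood is open (value of joint expose above 0.003 m and value of joint hood above 0.08 rad).
It fails at once if a bystander is pushed more than 30 mm from its place (distance of any of goggles, tape, lamp from where it was at the start of the episode above 0.03 m).
It also fails if it takes over 72 s, if anything falls off the work surface, if the arm or the gripper's body presses on something with over 40 N, if the wrist force passes 120 N, or if a joint passes its speed limit or range.

### The arm

A 7-joint arm with a two-finger parallel gripper is mounted at the origin on a cart in front of the work surface, level with it; the furniture and walls round the work are solid. World frame = base frame: x ahead of the robot, y to its left, z up, the work surface at z = 0. Lengths are in m, angles in rad, forces in N, time in s.
With the tool pointing down it reaches from about 0.35 to 0.9 m from the base axis. Payload 8.1 kg.
Tool frame: the origin (TCP) lies at the very end of the fingers, on their centre line; the grasp point (between the pads) lies 19 mm behind it; x points along the fingers, y is the direction in which the jaws open and shut, and the axes are right-handed (so a half turn about x gives the same grasp; the last joint's range is limited). The gripper opens to 92 mm and grips with 3 to 60 N. Pads are 19 mm wide; open, the fingers measure 130 mm over their backs; the gripper's body (75 mm by 190 mm) begins 47 mm behind the grasp point.
Start: joints at [-1.45, 0.434, 0.025, 1.573, -0.012, 1.134, -0.075], TCP at [0.139, 0.609, 0.227] pointing down, gripper open.
Joint ranges: [-2.62, 2.62], [-0.44, 2.09], [-1.27, 1.32], [0.08, 2.57], [-1.32, 4.46], [0.12, 2], [-2.74, 2.74]. Speed limits (rad/s): [2.22, 2.22, 3.01, 3.01, 3.14, 3.14, 3.14].

### API

Orientations are given as a rotation vector (axis times angle).
In Python, from cell import arm gives the robot as it stands.
- The arm moves only by the tool servo_tool, never from a script. Its argument "plan" is a list of rows, each a list of 2 entries, a list of its own where there are three numbers: the shift along the world's x, y, z in cm, then the turn, a rotation vector about the world's x, y, z in degrees. A call has 1 to 12 rows; each row is the pose to reach, as a shift and turn from the pose measured when the call began; what a row does not reach only later rows make up. A row lasts 1/10 s, in which the tool goes at most 50 mm and 8.59 degrees, less where a joint would pass 70% of its speed; a pose out of reach is approached as far as the arm can. A call with a gripper value outside its range is refused whole. "grip" is the opening, from 0 (shut) to 1 (fully open), set as the call begins (left out, the last holds). The fingers move at their own pace and stop on an object; "squeeze" is the grip in N (left out, the last holds). Time passes only in rows, so rows that repeat a pose let the fingers close. It gives the time, the measured TCP pose, the force and the opening at its end, in the units of the state.
- arm.observe(): the state, without advancing time (a new reading comes with each control period).
- arm.get_image(name): name is "scene" or "side" or "wrist"; returns a dict with "frame" (400x640x3 uint8, blue, green, red), "fx", "fy", "cx", "cy" (pixels), "D" ([k1, k2, p1, p2, k3] as OpenCV has them; the pictures are not rectified), "position" and "rotation" of the camera in the world. Camera axes: x right, y down, z forward; pixel columns grow to the right and rows downward; lengths in m; the calibration is good to about 2 mm. A picture is of the moment at which its call begins. There is no depth.
- arm.sign_off(): hands the job in, once; it reports no verdict.
Trained networks look in a picture, given as the dict that the camera call returned (one of the last four; its "shot" number tells which), for a name from the list of things; names that differ only in an ending like _2 or _b are one class to them, and where a whole thing is asked for, a point or a joint stands for the part that bears it (a point fixed in the world has none). Each returns a list of dicts, best first, with "score" (0 to 1); they miss things now and then, are a little off and sometimes report something else, mostly with a low value. They report only what shows in the picture. A call takes as long as a camera call.
- arm.search_frame(picture, query): "at" ([column, row] in pixels, amid what is visible of it).
- arm.trace(picture, query): "pixels" (400x640 bool, what is visible of it) and "at" ([column, row] in pixels, amid what is visible of it).
The state is a dict: "clock": time; "joints": joint angles; "dq": joint speeds; "joint_efforts": joint torques, N m; "position": TCP position; "ee_rot": TCP orientation; "force": force on the tool from outside, world axes, zero at the start; "ft_torque": the same for the moment, N m; "width": opening from 0.0 (shut) to 1.0 (fully open).
Only numpy, scipy, OpenCV 4.12 (cv2) and the standard library are available. Lean on these libraries where they do the work, as an engineer would, in place of code of your own. Each camera call takes 0.05 s, during which the arm holds its last target.

## Working session

There is one attempt and no reset: what is moved stays moved. The work goes in short steps, Python scripts to look and compute and a tool call to move; the robot and the scene stay as the last step left them, time stands still between calls to the robot, and variables do not carry over. Pictures are saved under pics/ and viewed, and the job is handed in when it is done.

Besides the shell and the picture viewer there is one more tool, called after "Emit:" as a command line: name --argument value ..., lists and objects as JSON in quotes. servo_tool: Moves the arm, as the interface text tells. Its arguments: {"type":"object","properties":{"plan":{"type":"array","items":{"type":"array"}},"grip":{"type":"number"},"squeeze":{"type":"number"}},"required":["plan"]}

```bash
ls; mkdir -p pics
cat > h.py <<'E'
import numpy as np, cv2, pickle
from cell import arm
from scipy.spatial.transform import Rotation as R
def snap(n,fn=None):
    p=arm.get_image(n)
    if fn: cv2.imwrite('pics/'+fn,p['frame'])
    return p
def K(p): return np.array([[p['fx'],0,p['cx']],[0,p['fy'],p['cy']],[0,0,1.]])
def rot(p):
    r=np.array(p['rotation'],float)
    return r if r.shape==(3,3) else R.from_rotvec(r).as_matrix()
def ray(p,uv):
    u=cv2.undistortPoints(np.array(uv,float).reshape(-1,1,2),K(p),np.array(p['D'],float)).reshape(-1,2)
    d=np.c_[u,np.ones(len(u))]@rot(p).T
    return np.array(p['position'],float),d
def onz(p,uv,z):
    o,d=ray(p,uv)
    return o+d*((z-o[2])/d[:,2])[:,None]
def proj(p,X):
    X=np.array(X,float).reshape(-1,3)
    Rc=rot(p).T
    t=-Rc@np.array(p['position'],float)
    return cv2.projectPoints(X,cv2.Rodrigues(Rc)[0],t,K(p),np.array(p['D'],float))[0].reshape(-1,2)
E
python3 - <<'E'
from h import *
s=arm.observe(); print(s)
for n in ['scene','side','wrist']:
    p=snap(n,n+'0.png'); print(n,p['position'],p['rotation'],p['fx'],p['D'])
    if n!='wrist':
      for q in ['station','spacer_centre','window_centre','cell_body','hood','expose','goggles','tape','lamp','hood_edge','expose_top','nest']:
        try:
            r=arm.search_frame(p,q); print(q,[(np.round(a['at']),round(a['score'],2)) for a in r[:3]])
        except Exception as e: print(q,e)
E
```

```text
pics
{'clock': 0.0, 'joints': array([-1.44962577,  0.43517503,  0.02499136,  1.57409842, -0.01158985,
        1.13401509, -0.07511394]), 'dq': array([-0.00016828, -0.00063823,  0.00010817,  0.0021172 , -0.00021618,
       -0.00111803, -0.00070631]), 'joint_efforts': array([-1.96187120e-04, -6.67849445e+01,  9.84974876e-01, -3.14467335e+01,
       -6.05249894e-02,  4.24798939e-02,  1.34370885e-04]), 'position': array([0.13864779, 0.60889742, 0.22597448]), 'ee_rot': array([ 0.17453838,  1.56365716, -0.17697877]), 'force': array([1.02462633, 0.44208694, 0.04828016]), 'ft_torque': array([0.01068486, 0.0622486 , 0.01695959]), 'width': 0.9996741079478615}
scene [-0.4004534  -0.63086832  0.68428864] [-1.85983389  0.97408801 -0.56605766] 469.19788819762067 [0.03169419 0.         0.         0.         0.        ]
station [(array([322., 216.]), 0.8)]
spacer_centre [(array([420., 273.]), 0.65)]
window_centre [(array([226., 216.]), 0.65)]
cell_body [(array([444., 247.]), 0.59), (array([296., 212.]), 0.54)]
hood [(array([323., 167.]), 0.73)]
expose [(array([345., 229.]), 0.7)]
goggles [(array([44
[... 343 characters left out ...]
369  0.          0.          0.          0.        ]
station [(array([332., 208.]), 0.72)]
spacer_centre [(array([369., 286.]), 0.67)]
window_centre [(array([262., 200.]), 0.55)]
cell_body [(array([278., 188.]), 0.7), (array([313., 204.]), 0.54)]
hood [(array([342., 171.]), 0.88)]
expose [(array([332., 226.]), 0.51)]
goggles [(array([414., 264.]), 0.82)]
tape [(array([295., 181.]), 0.78)]
lamp []
hood_edge [(array([344., 173.]), 0.81), (array([312., 205.]), 0.34)]
expose_top [(array([332., 225.]), 0.53)]
nest [(array([330., 220.]), 0.57)]
wrist [0.07456842 0.62412108 0.38443215] [2.29525582 1.83028253 0.23351782] 334.8274954892276 [-0.00606957  0.          0.          0.          0.        ]
```

View pics/scene0.png

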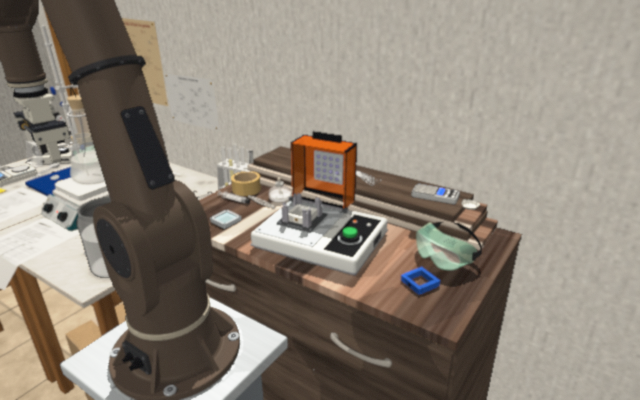

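View pics/side0.png

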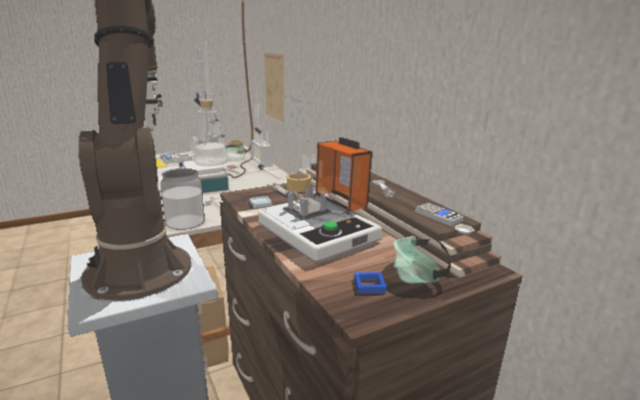

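View pics/wrist0.png

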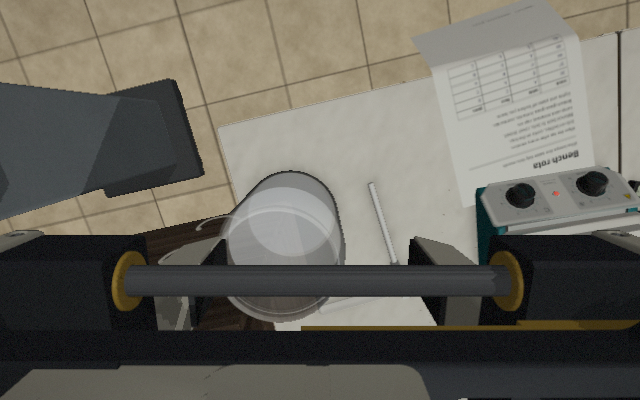

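The scene picture shows the station mid-chest with the hood open (325,170), nest posts at (300,213), green button (350,233), blue spacer on the right (420,281), goggles behind it, and window on the left (226,218). The arm points left, away from the work. Next I'll measure.

```bash
cat > m1.py <<'E'
from h import *
P={n:snap(n) for n in ['scene','side']}
pickle.dump(P,open('p0.pkl','wb'))
for q,z in [('spacer_centre',0.016),('window_centre',0.014),('expose_top',0.0745)]:
  for n,p in P.items():
    for a in arm.trace(p,q)[:2]:
        m=a['pixels'].astype(np.uint8)
        ys,xs=np.nonzero(m)
        c,_=cv2.findContours(m,cv2.RETR_EXTERNAL,cv2.CHAIN_APPROX_NONE)
        c=max(c,key=cv2.contourArea).reshape(-1,2)
        w=onz(p,c,z)[:,:2]
        r=cv2.minAreaRect((w*1000).astype(np.float32))
        print(q,n,round(a['score'],2),a['at'],len(xs),'rect',np.round(r[0],1),np.round(r[1],1),round(r[2],1))
# green button by colour
for n,p in P.items():
    f=p['frame'].astype(int); g=(f[...,1]>f[...,2]*1.8)&(f[...,1]>f[...,0]*1.5)&(f[...,1]>80)
    ys,xs=np.nonzero(g); print(n,'green',xs.mean(),ys.mean(),len(xs), onz(p,[[xs.mean(),ys.mean()]],0.072))
    x0,y0=(190,120) if n=='scene' else (230,130)
    im=p['frame'][y0:y0+190,x0:x0+265]; cv2.imwrite(f'pics/{n}_crop.png',cv2.resize(im,None,fx=3,fy=3,interpolation=cv2.INTER_CUBIC))
E
python3 m1.py
```

```text
spacer_centre scene 0.89 [423.3, 281.9] 541 rect [ 452.7 -313.7] [76.  75.2] 64.0
spacer_centre side 0.96 [368.6, 286.7] 523 rect [ 455.8 -315.2] [87.9 67.1] 63.7
window_centre scene 0.72 [225.4, 216.6] 318 rect [411.4 274.9] [77.4 71.6] 83.8
window_centre side 0.69 [260.5, 201.7] 166 rect [411.3 269.4] [93.1 60.8] 87.5
expose_top scene 0.58 [348.7, 229.5] 116 rect [ 460.5 -116.3] [43.3 32.4] 32.1
scene green 349.4657534246575 231.56849315068493 146 [[ 0.46746908 -0.11193854  0.072     ]]
side green 330.0657894736842 225.03947368421052 76 [[ 0.46567256 -0.1150288   0.072     ]]
```

View pics/scene_crop.png

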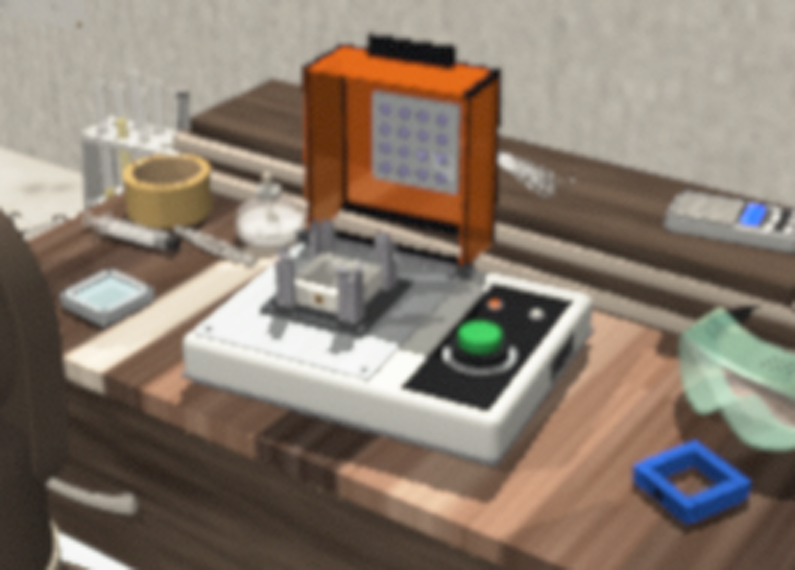

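Run:
```python
from h import *
s=arm.observe(); M=R.from_rotvec(s['ee_rot']).as_matrix(); print(np.round(M,3), s['clock'])
P=pickle.load(open('p0.pkl','rb'))
p=snap('wrist'); pickle.dump((p,s),open('w0.pkl','wb'))
# camera in tool
Rc=rot(p); print(np.round(M.T@Rc,3), np.round(M.T@(p['position']-s['position']),4))
print(proj(p,[s['position'],s['position']+[0,0,-.2]]))
```

```text
[[ 0.     0.222  0.975]
 [-0.     0.975 -0.222]
 [-1.     0.     0.   ]] 1.75
[[-0.001 -0.25   0.968]
 [ 1.    -0.001  0.001]
 [ 0.     0.968  0.25 ]] [-1.577e-01  1.000e-04 -6.580e-02]
[[316.81328084 254.61995084]
 [316.86862263 182.78832681]]
```

Run:
```python
from h import *
P=pickle.load(open('p0.pkl','rb')); p=P['scene']
w=onz(p,np.array([[187,348],[492,425],[590,300]])/3+[190,120],0.05); print(np.round(w,3))
d=w[1]-w[0]; print(np.degrees(np.arctan2(d[1],d[0])),np.linalg.norm(d)); d=w[2]-w[1]; print(np.degrees(np.arctan2(d[1],d[0])),np.linalg.norm(d))
# hood top edge, tip approx
print(onz(p,np.array([[300,213]]),0.08))
```

```text
[[ 0.342  0.103  0.05 ]
 [ 0.389 -0.173  0.05 ]
 [ 0.605 -0.145  0.05 ]]
-80.39661305789893 0.27992256433491364
7.214318496376912 0.21827478326669125
[[0.4647773  0.04053239 0.08      ]]
```

Emit:
servo_tool --plan '[[[27, -33.5, 3], [0, 0, 8]], [[27, -33.5, 3], [0, 0, 8]], [[27, -33.5, 3], [0, 0, 8]], [[27, -33.5, 3], [0, 0, 8]], [[27, -33.5, 3], [0, 0, 8]], [[27, -33.5, 3], [0, 0, 8]], [[27, -33.5, 3], [0, 0, 8]], [[27, -33.5, 3], [0, 0, 8]], [[27, -33.5, 3], [0, 0, 8]], [[27, -33.5, 3], [0, 0, 8]], [[27, -33.5, 3], [0, 0, 8]], [[27, -33.5, 3], [0, 0, 8]]]'

```text
clock: 3.0
position: [0.4079, 0.2755, 0.2567]
ee_rot: [0.065, 1.57, -0.065]
force: [-0.9, -0.4, -0.3]
width: 0.996
```

Run:
```python
from h import *
p=snap('wrist','w1.png'); s=arm.observe(); print(s['position'],s['joints'].round(2))
a=arm.trace(p,'window_centre')
pickle.dump((p,s,a),open('w1.pkl','wb'))
for t in a[:2]: print(t['score'],t['at'],t['pixels'].sum())
```

```text
[0.40776043 0.27568594 0.25660654] [-0.85  0.19  0.17  1.85 -0.04  1.1   0.83]
0.97 [325.6, 185.7] 2748
```

View pics/w1.png

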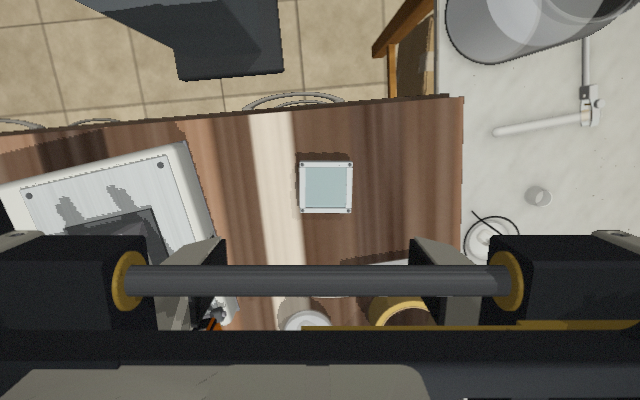

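The wrist picture shows the window at (326,186), nearly square to the jaws, with the station at left and the tape and lamp under the gripper beyond it. Next is the view over the nest.

Emit:
servo_tool --plan '[[[5.5, -23.5, 5], [0, 0, 13]], [[5.5, -23.5, 5], [0, 0, 13]], [[5.5, -23.5, 5], [0, 0, 13]], [[5.5, -23.5, 5], [0, 0, 13]], [[5.5, -23.5, 5], [0, 0, 13]], [[5.5, -23.5, 5], [0, 0, 13]], [[5.5, -23.5, 5], [0, 0, 13]]]'

```text
clock: 3.8
position: [0.4629, 0.0408, 0.3068]
ee_rot: [-0.113, 1.568, 0.114]
force: [-0.6, 1.8, -0.1]
width: 0.998
```

Run:
```python
from h import *
def rect(p,t,z):
    m=t['pixels'].astype(np.uint8)
    c,_=cv2.findContours(m,cv2.RETR_EXTERNAL,cv2.CHAIN_APPROX_NONE); c=max(c,key=cv2.contourArea).reshape(-1,2)
    r=cv2.minAreaRect((onz(p,c,z)[:,:2]*1000).astype(np.float32)); return [np.round(x,1) for x in r]
p,s,a=pickle.load(open('w1.pkl','rb')); print(rect(p,a[0],0.014))
p=snap('wrist','w2.png'); s=arm.observe(); print(s['position'],s['joints'].round(2))
a=arm.trace(p,'cell_body'); b=arm.search_frame(p,'expose_top')
pickle.dump((p,s,a,b),open('w2.pkl','wb'))
for t in a[:2]: print(t['score'],t['at'],t['pixels'].sum(),rect(p,t,0.079))
for t in b: print(t['score'],t['at'],onz(p,[t['at']],0.0745))
f=p['frame'][60:240,160:480]; cv2.imwrite('pics/w2c.png',cv2.resize(f,None,fx=2.5,fy=2.5,interpolation=cv2.INTER_CUBIC))
```

```text
[array([421.2, 285.4]), array([63.1, 66.3]), np.float64(84.5)]
[0.46256477 0.04201035 0.30638818] [-0.51  0.1   0.34  1.84 -0.03  1.21  1.56]
0.6 [274.2, 180.1] 41110 [array([475.9,  -5.9]), array([203.2, 275.1]), np.float64(8.0)]
0.59 [321.9, 190.0] 2909 [array([478. ,  45.8]), array([64.8, 63.8]), np.float64(8.2)]
0.64 [192.4, 165.3] [[ 0.46915382 -0.10533773  0.0745    ]]
```

View pics/w2.png

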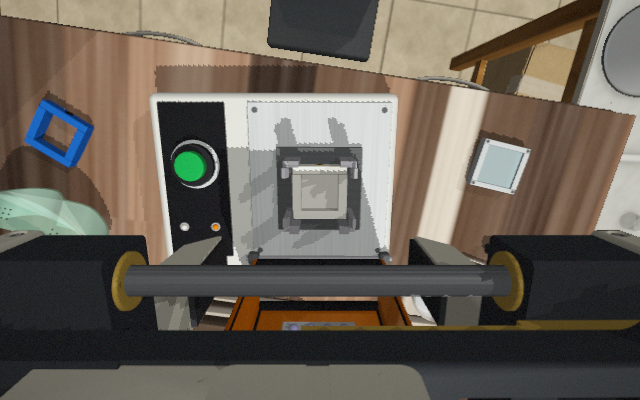

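View pics/w2c.png

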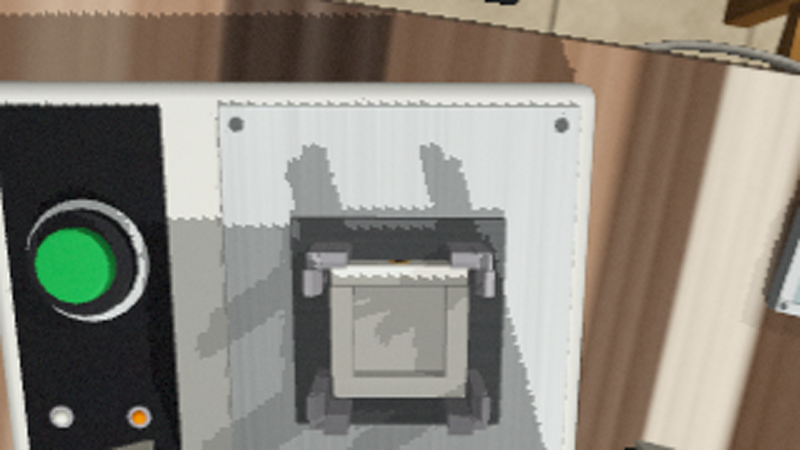

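The nest view shows the cell body at (322,190) between four posts, the button at (190,166), the spacer at (60,132) and the window at (500,165). I'll check the measured pose by overlaying a model on the picture.

```bash
cat > ov.py <<'E'
from h import *
import sys
def sq(cx,cy,yaw,half,z):
    c,s=np.cos(np.radians(yaw)),np.sin(np.radians(yaw))
    q=np.array([[-1,-1],[1,-1],[1,1],[-1,1]])*half
    return np.c_[q@np.array([[c,s],[-s,c]])+[cx,cy],np.full(4,z)]
def draw(p,quads,roi,f,fn):
    x0,y0,x1,y1=roi
    im=cv2.resize(p['frame'][y0:y1,x0:x1],None,fx=f,fy=f,interpolation=cv2.INTER_CUBIC)
    for Q,col in quads:
        uv=((proj(p,Q)-[x0,y0]+0.5)*f-0.5)
        cv2.polylines(im,[np.round(uv).astype(int)],True,col,1)
    cv2.imwrite(fn,im)
E
python3 - <<'E'
from ov import *
p,s,a,b=pickle.load(open('w2.pkl','rb'))
cx,cy,y=.478,.0458,8.1
draw(p,[(sq(cx,cy,y,.032,.079),(0,0,255)),(sq(cx,cy,y,.022,.079),(0,255,0)),(sq(cx,cy,y,.0335,.102),(255,0,0)),(sq(cx,cy,y,.037,.110),(255,0,255))],(260,130,390,245),6,'pics/ov2.png')
E
```

```text
(no output)
```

View pics/ov2.png

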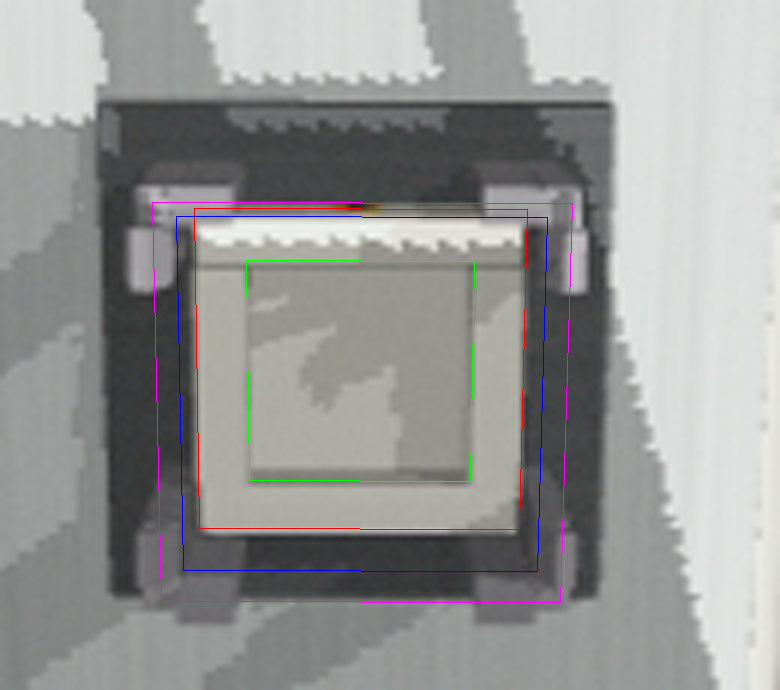

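Emit:
servo_tool --plan '[[[-1, -35.6, -7], [0, 0, -34]], [[-1, -35.6, -7], [0, 0, -34]], [[-1, -35.6, -7], [0, 0, -34]], [[-1, -35.6, -7], [0, 0, -34]], [[-1, -35.6, -7], [0, 0, -34]], [[-1, -35.6, -7], [0, 0, -34]], [[-1, -35.6, -7], [0, 0, -34]], [[-1, -35.6, -7], [0, 0, -34]], [[-1, -35.6, -7], [0, 0, -34]], [[-1, -35.6, -7], [0, 0, -34]]]'

```text
clock: 4.95
position: [0.4531, -0.3113, 0.2357]
ee_rot: [0.349, 1.545, -0.346]
force: [-0.4, 0.4, 0.6]
width: 0.999
```

```bash
cat > sp.py <<'E'
from ov import *
def rect(p,t,z):
    m=t['pixels'].astype(np.uint8)
    c,_=cv2.findContours(m,cv2.RETR_EXTERNAL,cv2.CHAIN_APPROX_NONE); c=max(c,key=cv2.contourArea).reshape(-1,2)
    r=cv2.minAreaRect((onz(p,c,z)[:,:2]*1000).astype(np.float32)); return [np.round(x,1) for x in r]
def st(s):
    M=R.from_rotvec(s['ee_rot']).as_matrix(); return s['position'].round(4), np.degrees(np.arctan2(M[1,1],M[0,1])).round(2), M[:,0].round(3), s['joints'].round(2), round(s['clock'],2)
E
python3 - <<'E'
from sp import *
p=snap('wrist'); s=arm.observe(); print(*st(s))
a=arm.trace(p,'spacer_centre'); t=a[0]; r=rect(p,t,0.016); print(t['score'],t['at'],r)
pickle.dump((p,s,a),open('w3.pkl','wb'))
cx,cy=r[0]/1000; y=r[2]
u,v=np.array(t['at'],int)
draw(p,[(sq(cx,cy,y,.032,.016),(0,0,255)),(sq(cx,cy,y,.022,.016),(0,255,0))],(u-60,max(v-60,0),u+60,v+60),6,'pics/ov3.png')
E
```

```text
[ 0.4534 -0.311   0.236 ] 64.69 [-0.001  0.002 -1.   ] [ 0.04  0.33  0.62  1.78 -0.22  1.1   1.87] 5.0
0.93 [340.1, 190.6] [array([ 464.2, -306.7]), array([65. , 66.5]), np.float64(64.6)]
```

View pics/ov3.png

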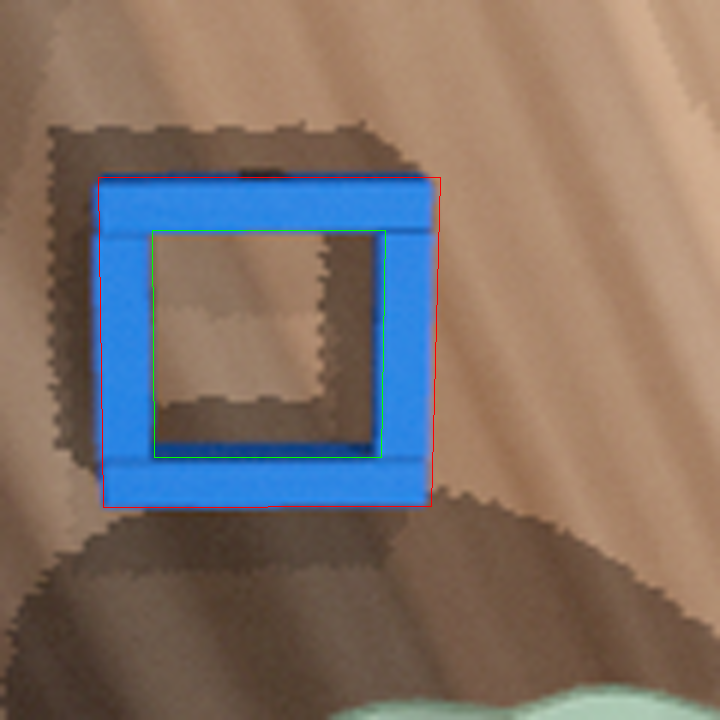

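The overlay fits the blue spacer to within about 0.5 mm, and the goggles lie beyond its far edge with room to spare. I'm descending to grasp.

Emit:
servo_tool --plan '[[[1.1, 0.35, -5], [0, 0, 0]], [[1.1, 0.35, -10], [0, 0, 0]], [[1.1, 0.35, -15], [0, 0, 0]], [[1.1, 0.35, -18], [0, 0, 0]], [[1.1, 0.35, -20], [0, 0, 0]], [[1.1, 0.35, -22], [0, 0, 0]], [[1.1, 0.35, -23.2], [0, 0, 0]], [[1.1, 0.35, -23.2], [0, 0, 0]], [[1.1, 0.35, -23.2], [0, 0, 0]]]'

```text
clock: 5.95
position: [0.4651, -0.3071, 0.0049]
ee_rot: [0.347, 1.544, -0.344]
force: [0.1, -0.8, -0.7]
width: 1.0
```

Run:
```python
from sp import *
print(*st(arm.observe()), arm.observe()['force'])
p=snap('wrist'); im=p['frame']; cv2.imwrite('pics/w4.png',im)
```

```text
[ 0.4651 -0.3071  0.0049] 64.76 [-0.     0.002 -1.   ] [ 0.18  0.64  0.44  1.97 -0.46  0.62  2.05] 5.95 [ 0.05490616 -0.838314   -0.69673997]
```

View pics/w4.png

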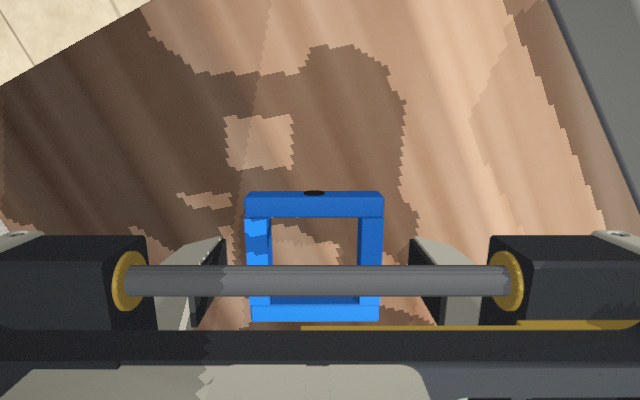

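Emit:
servo_tool --plan '[[[0, 0, 0], [0, 0, 0]], [[0, 0, 0], [0, 0, 0]], [[0, 0, 0], [0, 0, 0]], [[0, 0, 0], [0, 0, 0]], [[0, 0, 0], [0, 0, 0]], [[0, 0, 0], [0, 0, 0]]]' --grip 0.5 --squeeze 20

```text
clock: 6.6
position: [0.4653, -0.3076, 0.0054]
ee_rot: [0.347, 1.542, -0.344]
force: [-0.8, 1.2, 6.4]
width: 0.692
```

Run:
```python
from sp import *
s=arm.observe();print(*st(s), s['force'],s['width'])
p=snap('wrist'); pickle.dump((p,s),open('w5.pkl','wb'))
x,y=s['position'][:2]; yaw=st(s)[1]
draw(p,[(sq(x,y,yaw,.032,.016),(0,0,255)),(sq(x,y,yaw,.022,.016),(0,255,0))],(230,170,400,330),4,'pics/ov5.png')
```

```text
[ 0.4653 -0.3076  0.0054] 64.74 [ 0.001  0.002 -1.   ] [ 0.18  0.64  0.44  1.97 -0.46  0.62  2.05] 6.6 [-0.76666309  1.15003317  6.36968283] 0.6918509044310396
```

View pics/ov5.png

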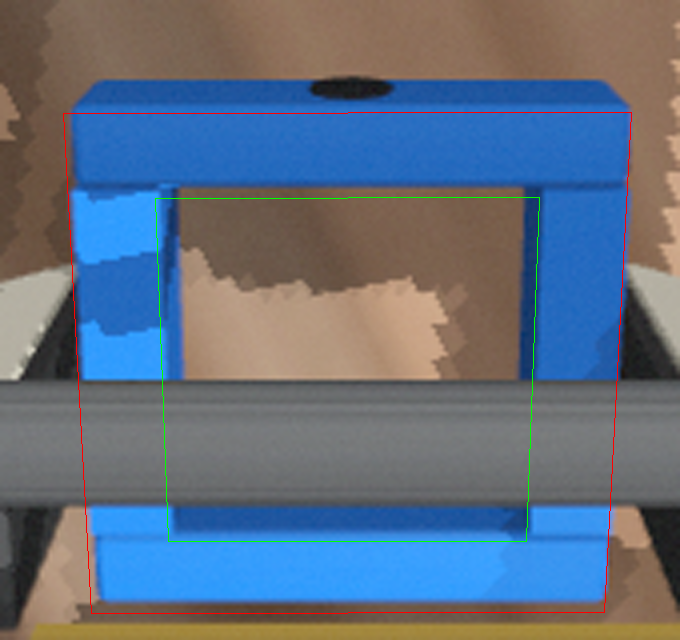

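The spacer is gripped (width 0.69, i.e. 64 mm) and sits about 1 mm robot-side of the TCP. Next I lift it and carry it over the nest.

Emit:
servo_tool --plan '[[[0, 0, 4], [0, 0, 0]], [[0, 0, 9], [0, 0, 0]], [[0, 0, 14], [0, 0, 0]], [[0, 4, 16], [0, 0, 7]], [[0.2, 8.5, 17], [0, 0, 14]], [[0.5, 13, 17], [0, 0, 20]], [[0.8, 17.5, 17], [0, 0, 26]], [[1, 22, 17], [0, 0, 30]], [[1.2, 26.5, 17], [0, 0, 33.4]], [[1.4, 31, 17], [0, 0, 33.4]], [[1.4, 35.3, 17], [0, 0, 33.4]], [[1.4, 35.3, 17], [0, 0, 33.4]]]'

```text
clock: 7.85
position: [0.4789, 0.052, 0.1751]
ee_rot: [-0.115, 1.568, 0.122]
force: [0.3, -0.5, -1.3]
width: 0.696
```

Run:
```python
from sp import *
s=arm.observe();print(*st(s), s['force'],s['width'])
p=snap('scene'); pickle.dump((p,s),open('s6.pkl','wb'))
cv2.imwrite('pics/s6.png',cv2.resize(p['frame'][80:280,220:460],None,fx=3,fy=3,interpolation=cv2.INTER_CUBIC))
```

```text
[0.4789 0.052  0.1751] 98.64 [-0.001  0.004 -1.   ] [-0.51  0.26  0.36  2.   -0.12  0.9   1.64] 7.85 [ 0.32595375 -0.54938742 -1.32255106] 0.6956156963002634
```

View pics/s6.png

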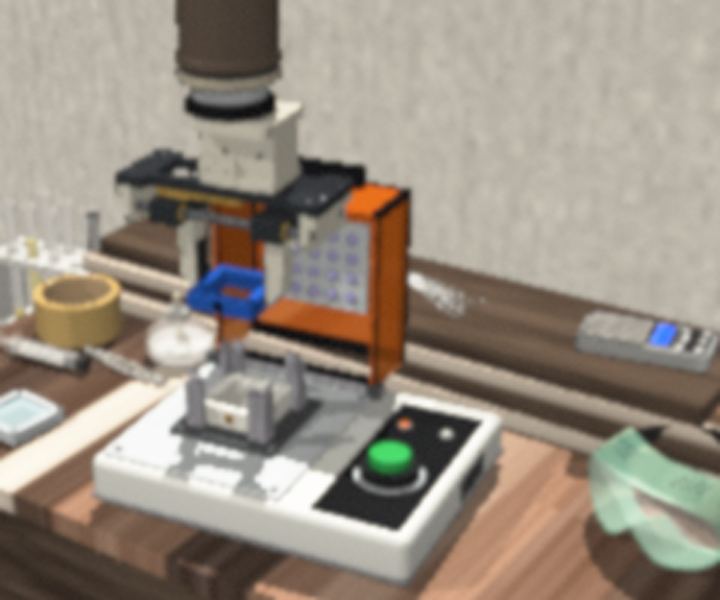

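Emit:
servo_tool --plan '[[[0, -0.6, -1], [0, 0, -0.5]], [[0, -0.6, -3], [0, 0, -0.5]], [[0, -0.6, -4.5], [0, 0, -0.5]], [[0, -0.6, -4.5], [0, 0, -0.5]], [[0, -0.6, -4.5], [0, 0, -0.5]]]'

```text
clock: 8.4
position: [0.4787, 0.0411, 0.1298]
ee_rot: [-0.106, 1.57, 0.109]
force: [-0.4, 0.3, -0.4]
width: 0.695
```

Run:
```python
from sp import *
s=arm.observe();print(*st(s), s['force'],s['width'])
p=snap('wrist'); pickle.dump((p,s),open('w7.pkl','wb'))
x,y=s['position'][:2]; yaw=st(s)[1]; zt=s['position'][2]+.0106
n=(.478,.0457,8.1)
draw(p,[(sq(x,y,yaw,.032,zt),(0,0,255)),(sq(x,y,yaw,.022,zt),(0,255,0)),(sq(*n,.037,.110),(255,0,255)),(sq(*n,.032,.079),(0,255,255)),(sq(*n,.022,.079),(0,255,255))],(230,150,400,330),4,'pics/ov7.png')
```

```text
[0.4787 0.0411 0.1298] 97.84 [-0.002  0.002 -1.   ] [-0.48  0.32  0.36  2.06 -0.16  0.79  1.68] 8.4 [-0.44413874  0.29669367 -0.41722014] 0.6947877739116145
```

View pics/ov7.png

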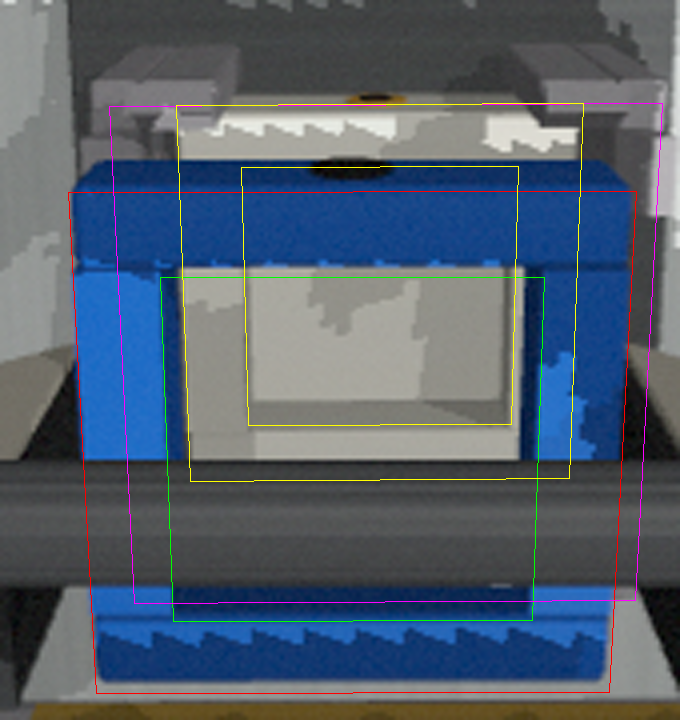

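Emit:
servo_tool --plan '[[[0, 0.45, 0], [0, 0, 0.3]], [[0, 0.45, 0], [0, 0, 0.3]], [[0, 0.45, 0], [0, 0, 0.3]], [[0, 0.45, 0], [0, 0, 0.3]], [[0, 0.45, 0], [0, 0, 0.3]], [[0, 0.45, 0], [0, 0, 0.3]]]'

```text
clock: 9.05
position: [0.4791, 0.0459, 0.1304]
ee_rot: [-0.11, 1.568, 0.114]
force: [-0.5, 0.4, -0.3]
width: 0.697
```

Run:
```python
from sp import *
s=arm.observe();print(*st(s), s['force'],s['width'],s['dq'].round(3))
```

```text
[0.4791 0.0459 0.1304] 98.17 [-0.001  0.002 -1.   ] [-0.48  0.32  0.35  2.05 -0.16  0.79  1.68] 9.05 [-0.54150744  0.4050574  -0.33155938] 0.6974374836975242 [ 0.     0.001 -0.002  0.001 -0.     0.002 -0.002]
```

Emit:
servo_tool --plan '[[[0, 0, -0.7], [0, 0, 0]], [[0, 0, -1.4], [0, 0, 0]], [[0, 0, -2.1], [0, 0, 0]], [[0, 0, -2.7], [0, 0, 0]], [[0, 0, -3.3], [0, 0, 0]], [[0, 0, -3.8], [0, 0, 0]], [[0, 0, -4.3], [0, 0, 0]], [[0, 0, -4.5], [0, 0, 0]], [[0, 0, -4.5], [0, 0, 0]]]'

```text
clock: 9.95
position: [0.479, 0.0459, 0.0851]
ee_rot: [-0.11, 1.569, 0.114]
force: [0.5, -0.3, -0.5]
width: 0.694
```

Run:
```python
from sp import *
s=arm.observe();print(*st(s), s['force'],s['width'])
p=snap('scene'); cv2.imwrite('pics/s8.png',cv2.resize(p['frame'][80:280,220:460],None,fx=3,fy=3,interpolation=cv2.INTER_CUBIC))
```

```text
[0.479  0.0459 0.0851] 98.17 [-0.001  0.002 -1.   ] [-0.46  0.4   0.33  2.1  -0.2   0.68  1.72] 9.95 [ 0.4736865  -0.3397261  -0.47568408] 0.69392917256177
```

View pics/s8.png

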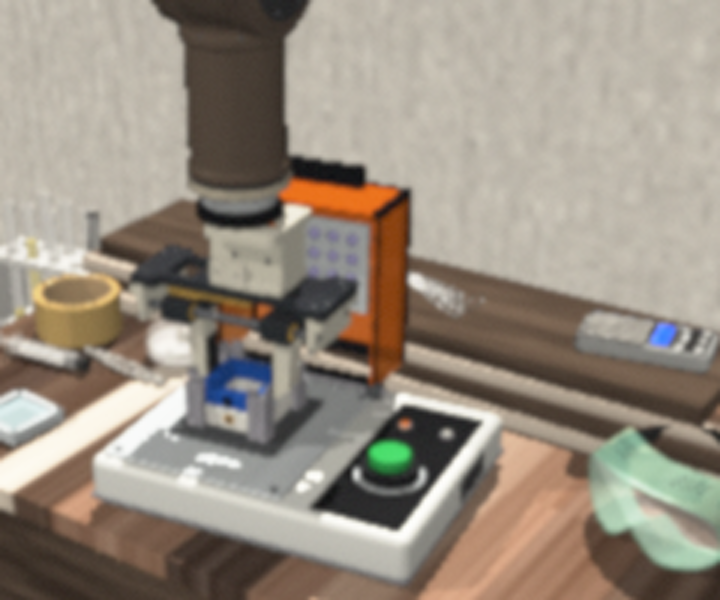

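The spacer is down between the posts with no contact force. I'll release it and back off.

Emit:
servo_tool --plan '[[[0, 0, -0.1], [0, 0, 0]], [[0, 0, -0.1], [0, 0, 0]], [[0, 0, -0.1], [0, 0, 0]]]'

```text
clock: 10.3
position: [0.4792, 0.0459, 0.0845]
ee_rot: [-0.11, 1.568, 0.114]
force: [0.4, -0.7, 0.2]
width: 0.692
```

Emit:
servo_tool --plan '[[[0, 0, 0], [0, 0, 0]], [[0, 0, 0], [0, 0, 0]], [[0, 0, 0], [0, 0, 0]], [[0, 0, 0], [0, 0, 0]], [[0, 0, 0], [0, 0, 0]], [[0, 0, 2], [0, 0, 0]], [[0, 0, 6], [0, 0, 0]], [[0, 0, 11], [0, 0, 0]], [[0, 0, 16], [0, 0, 0]], [[-0.1, 0, 20], [0, 0, 0]], [[-0.1, 0, 20], [0, 0, 0]]]' --grip 0.9

```text
clock: 11.4
position: [0.4809, 0.0461, 0.2899]
ee_rot: [-0.108, 1.559, 0.115]
force: [-0.1, -0.1, -1.2]
width: 0.902
```

Run:
```python
from sp import *
s=arm.observe();print(*st(s), s['force'],s['width'])
p=snap('wrist'); a=arm.trace(p,'spacer_centre'); 
for t in a[:2]: print(t['score'],rect(p,t,0.095))
pickle.dump((p,s,a),open('w9.pkl','wb'))
n=(.478,.0457,8.1)
draw(p,[(sq(*n,.037,.110),(255,0,255)),(sq(*n,.032,.095),(0,0,255)),(sq(*n,.022,.095),(0,255,0))],(250,130,390,250),5,'pics/ov9.png')
```

```text
[0.4809 0.0461 0.2899] 98.15 [ 0.009  0.005 -1.   ] [-0.55  0.14  0.4   1.84 -0.06  1.17  1.58] 11.4 [-0.12320419 -0.13283581 -1.23915932] 0.9019125199195341
0.77 [array([476.9,  45.5]), array([65.7, 64.6]), np.float64(8.1)]
```

View pics/ov9.png

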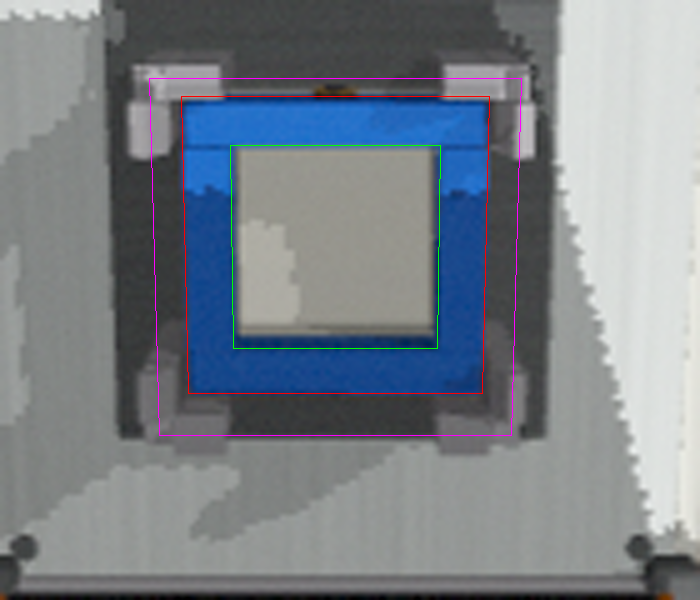

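The spacer overlay matches the nest within about 0.5 mm, square and seated. Before fetching the window, I'll check its pose on the earlier picture.

Run:
```python
from sp import *
p,s,a=pickle.load(open('w1.pkl','rb'))
n=(.4212,.2854,84.5)
draw(p,[(sq(*n,.032,.014),(0,0,255)),(sq(*n,.025,.014),(0,255,0))],(270,130,385,240),6,'pics/ov1.png')
```

```text
(no output)
```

View pics/ov1.png

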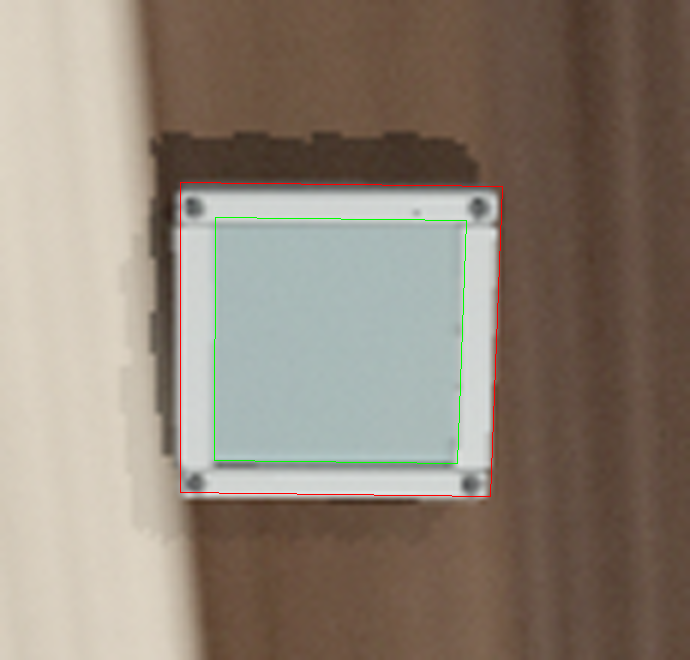

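Run:
```python
from sp import *
p,s,a=pickle.load(open('w1.pkl','rb'))
print(onz(p,[[305,297],[305,320],[400,298]],.05).round(3), onz(p,[[305,297]],0.0).round(3))
P=pickle.load(open('p0.pkl','rb'))
print(onz(P['scene'],[[280,200]],0.0).round(3),onz(P['side'],[[300,200]],0.0).round(3))
```

```text
[[0.547 0.249 0.05 ]
 [0.579 0.247 0.05 ]
 [0.558 0.364 0.05 ]] [[0.575 0.245 0.   ]]
[[0.613 0.234 0.   ]] [[0.556 0.254 0.   ]]
```

Emit:
servo_tool --plan '[[[-1, 4.5, 0], [0, 0, -4]], [[-2, 9, 0], [0, 0, -8]], [[-3.5, 13.5, -2], [0, 0, -12]], [[-5, 18, -5], [0, 0, -13.2]], [[-5.9, 22, -9], [0, 0, -13.2]], [[-5.9, 23.9, -13], [0, 0, -13.2]], [[-5.9, 23.9, -17], [0, 0, -13.2]], [[-5.9, 23.9, -19], [0, 0, -13.2]], [[-5.9, 23.9, -19], [0, 0, -13.2]], [[-5.9, 23.9, -19], [0, 0, -13.2]]]' --grip 1.0

```text
clock: 12.5
position: [0.4192, 0.2843, 0.0947]
ee_rot: [0.07, 1.569, -0.068]
force: [0.7, 0.1, -0.1]
width: 0.999
```

Run:
```python
from sp import *
s=arm.observe();print(*st(s), s['force'],s['width'])
p=snap('wrist'); pickle.dump((p,s),open('w10.pkl','wb'))
n=(.422,.285,85)
draw(p,[(sq(*n,.032,.014),(0,0,255)),(sq(*n,.025,.014),(0,255,0))],(220,130,420,330),3.5,'pics/ov10.png')
```

```text
[0.4192 0.2843 0.0947] 84.95 [ 0.001  0.001 -1.   ] [-0.86  0.41  0.21  2.02 -0.13  0.72  0.91] 12.5 [ 0.74152574  0.10698018 -0.10006001] 0.9991304327490733
```

View pics/ov10.png

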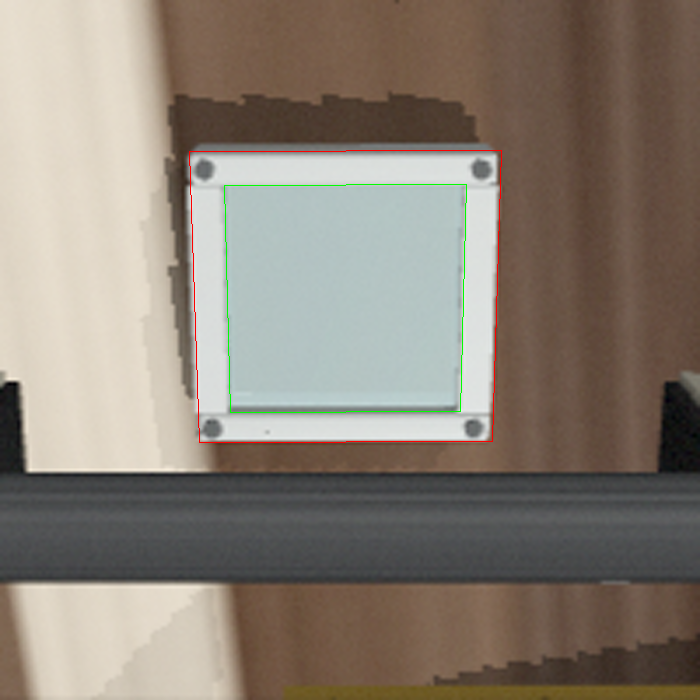

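The overlay fits the window exactly. Descending and gripping.

Emit:
servo_tool --plan '[[[0.25, 0.05, -3], [0, 0, 0]], [[0.25, 0.05, -6], [0, 0, 0]], [[0.25, 0.05, -8], [0, 0, 0]], [[0.25, 0.05, -9], [0, 0, 0]], [[0.25, 0.05, -9], [0, 0, 0]], [[0.25, 0.05, -9], [0, 0, 0]]]'

```text
clock: 13.15
position: [0.4232, 0.2858, 0.0069]
ee_rot: [0.073, 1.566, -0.067]
force: [0.3, 0.1, 0.1]
width: 1.0
```

Emit:
servo_tool --plan '[[[0, 0, 0], [0, 0, 0]], [[0, 0, 0], [0, 0, 0]], [[0, 0, 0], [0, 0, 0]], [[0, 0, 0], [0, 0, 0]], [[0, 0, 0], [0, 0, 0]], [[0, 0, 0], [0, 0, 0]]]' --grip 0.5 --squeeze 20

```text
clock: 13.75
position: [0.4233, 0.2858, 0.0072]
ee_rot: [0.073, 1.566, -0.066]
force: [-1.0, -0.8, 5.4]
width: 0.69
```

Run:
```python
from sp import *
s=arm.observe();print(*st(s), s['force'],s['width'])
p=snap('wrist'); pickle.dump((p,s),open('w11.pkl','wb'))
x,y=s['position'][:2]; yaw=st(s)[1]
draw(p,[(sq(x,y,yaw,.032,.014),(0,0,255)),(sq(x,y,yaw,.025,.014),(0,255,0))],(230,170,400,330),4,'pics/ov11.png')
```

```text
[0.4233 0.2858 0.0072] 84.92 [ 0.004  0.004 -1.   ] [-0.82  0.55  0.17  2.08 -0.18  0.52  0.96] 13.75 [-0.96759998 -0.7676159   5.41487199] 0.6899473190123027
```

View pics/ov11.png

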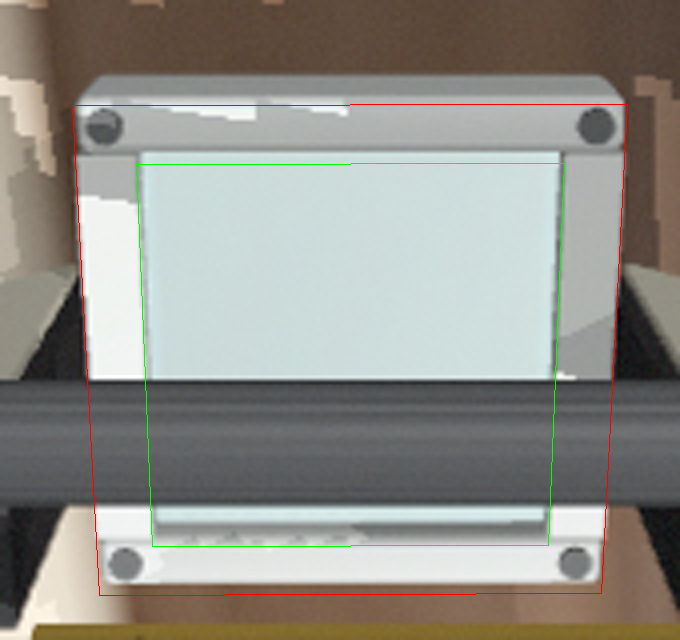

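Emit:
servo_tool --plan '[[[0, 0, 4], [0, 0, 0]], [[0, 0, 9], [0, 0, 0]], [[0, -1, 14], [0, 0, 0]], [[0, -5, 17], [0, 0, 3]], [[1, -9.5, 17], [0, 0, 6]], [[2, -14, 17], [0, 0, 9]], [[3.5, -18.5, 17], [0, 0, 12]], [[5, -22, 17], [0, 0, 13.2]], [[5.6, -24, 16], [0, 0, 13.2]], [[5.6, -24, 15], [0, 0, 13.2]], [[5.6, -24, 15], [0, 0, 13.2]], [[5.6, -24, 15], [0, 0, 13.2]]]'

```text
clock: 15.0
position: [0.4787, 0.0469, 0.1569]
ee_rot: [-0.109, 1.566, 0.116]
force: [0.0, 0.9, -1.1]
width: 0.697
```

Run:
```python
from sp import *
s=arm.observe();print(*st(s), s['force'],s['width'])
```

```text
[0.4787 0.0469 0.1569] 98.2 [ 0.002  0.005 -1.   ] [-0.46  0.28  0.31  2.03 -0.12  0.85  1.64] 15.0 [ 0.00757658  0.85000027 -1.08753601] 0.6968500901735953
```

Emit:
servo_tool --plan '[[[0.05, -0.1, -1], [-0.3, 0, 0]], [[0.05, -0.1, -2], [-0.3, 0, 0]], [[0.05, -0.1, -2.7], [-0.3, 0, 0]], [[0.05, -0.1, -2.7], [-0.3, 0, 0]], [[0.05, -0.1, -2.7], [-0.3, 0, 0]], [[0.05, -0.1, -2.7], [-0.3, 0, 0]]]'

```text
clock: 15.6
position: [0.4794, 0.0459, 0.1301]
ee_rot: [-0.113, 1.566, 0.112]
force: [-0.4, 0.6, -0.8]
width: 0.694
```

Run:
```python
from sp import *
s=arm.observe();print(*st(s), s['force'],s['width'])
p=snap('wrist'); pickle.dump((p,s),open('w12.pkl','wb'))
x,y=s['position'][:2]; yaw=st(s)[1]; zt=s['position'][2]+.0068
n=(.478,.0457,8.1)
draw(p,[(sq(x,y,yaw,.032,zt),(0,0,255)),(sq(*n,.037,.110),(255,0,255)),(sq(*n,.032,.095),(0,255,255)),(sq(*n,.022,.095),(0,255,255))],(230,150,400,330),4,'pics/ov12.png')
```

```text
[0.4794 0.0459 0.1301] 98.19 [ 0.002 -0.    -1.   ] [-0.45  0.32  0.3   2.05 -0.13  0.78  1.65] 15.6 [-0.44851128  0.61013431 -0.80926914] 0.6943935926780839
```

View pics/ov12.png

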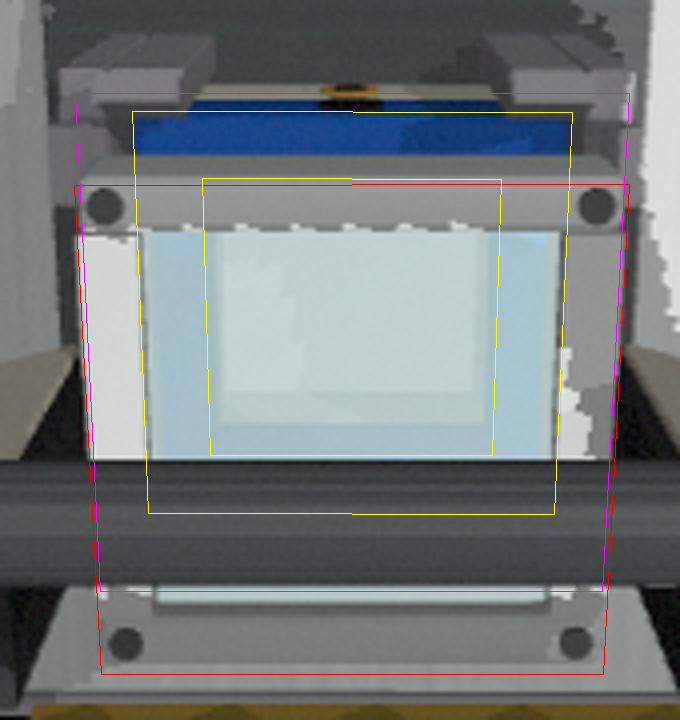

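Lined up. I'm lowering the window slowly.

Emit:
servo_tool --plan '[[[0, 0, -0.5], [0, 0, 0]], [[0, 0, -1], [0, 0, 0]], [[0, 0, -1.5], [0, 0, 0]], [[0, 0, -1.9], [0, 0, 0]], [[0, 0, -2.3], [0, 0, 0]], [[0, 0, -2.6], [0, 0, 0]], [[0, 0, -2.8], [0, 0, 0]], [[0, 0, -2.8], [0, 0, 0]], [[0, 0, -2.8], [0, 0, 0]]]'

```text
clock: 16.55
position: [0.4795, 0.0459, 0.1022]
ee_rot: [-0.113, 1.566, 0.112]
force: [-0.1, -0.0, -0.7]
width: 0.697
```

Run:
```python
from sp import *
s=arm.observe();print(*st(s), s['force'],s['width'])
p=snap('scene'); cv2.imwrite('pics/s13.png',cv2.resize(p['frame'][130:260,240:400],None,fx=4,fy=4,interpolation=cv2.INTER_CUBIC))
```

```text
[0.4795 0.0459 0.1022] 98.19 [ 0.002 -0.    -1.   ] [-0.43  0.36  0.29  2.08 -0.16  0.71  1.67] 16.55 [-0.05485584 -0.04871416 -0.69955171] 0.696503233034029
```

View pics/s13.png

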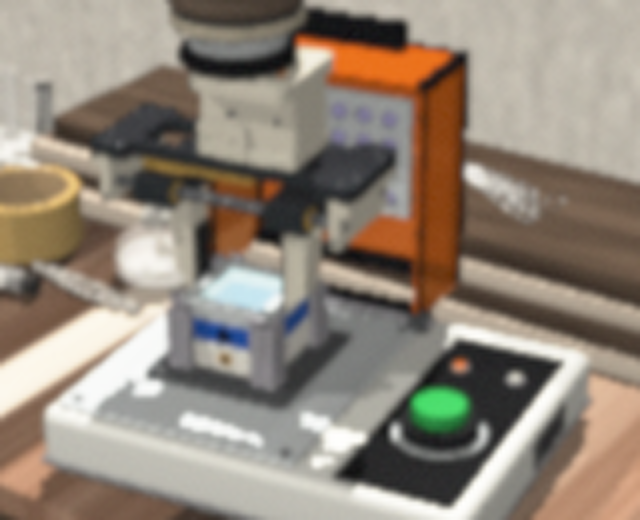

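Emit:
servo_tool --plan '[[[0, 0, 0], [0, 0, 0]], [[0, 0, 0], [0, 0, 0]], [[0, 0, 0], [0, 0, 0]], [[0, 0, 0], [0, 0, 0]], [[0, 0, 0], [0, 0, 0]], [[0, 0, 2], [0, 0, 0]], [[0, 0, 6], [0, 0, 0]], [[0, 0, 10.5], [0, 0, 0]], [[-0.1, 0, 15], [0, 0, 0]], [[-0.1, 0, 19], [0, 0, 0]], [[-0.1, 0, 19], [0, 0, 0]]]' --grip 0.85

```text
clock: 17.7
position: [0.4812, 0.0462, 0.2975]
ee_rot: [-0.111, 1.557, 0.113]
force: [1.0, 0.5, -0.3]
width: 0.853
```

Run:
```python
from sp import *
s=arm.observe();print(*st(s), s['force'],s['width'])
p=snap('wrist'); a=arm.trace(p,'window_centre'); 
for t in a[:2]: print(t['score'],rect(p,t,0.109))
pickle.dump((p,s,a),open('w14.pkl','wb'))
n=(.478,.0457,8.1)
draw(p,[(sq(*n,.037,.110),(255,0,255)),(sq(*n,.032,.109),(0,0,255)),(sq(*n,.025,.109),(0,255,0))],(250,130,390,250),5,'pics/ov14.png')
p=snap('scene'); pickle.dump(p,open('s14.pkl','wb'))
q=snap('side'); pickle.dump(q,open('d14.pkl','wb'))
for n_,z in ((p,'scene'),(q,'side')):
    for t in arm.search_frame(n_,'hood_edge')[:2]: print(z,t)
cv2.imwrite('pics/s14.png',cv2.resize(p['frame'][120:280,220:420],None,fx=4,fy=3.75,interpolation=cv2.INTER_CUBIC))
cv2.imwrite('pics/d14.png',cv2.resize(q['frame'][120:270,250:450],None,fx=4,fy=4,interpolation=cv2.INTER_CUBIC))
```

```text
[0.4812 0.0462 0.2975] 98.19 [ 0.011  0.002 -1.   ] [-0.5   0.13  0.34  1.83 -0.05  1.18  1.57] 17.7 [ 0.96434904  0.48005289 -0.31051781] 0.8526375128036513
0.82 [array([478.5,  45.6]), array([65.6, 65.2]), np.float64(9.3)]
scene {'at': [322.8, 168.4], 'score': 0.9}
side {'at': [347.5, 168.9], 'score': 0.72}
```

View pics/ov14.png

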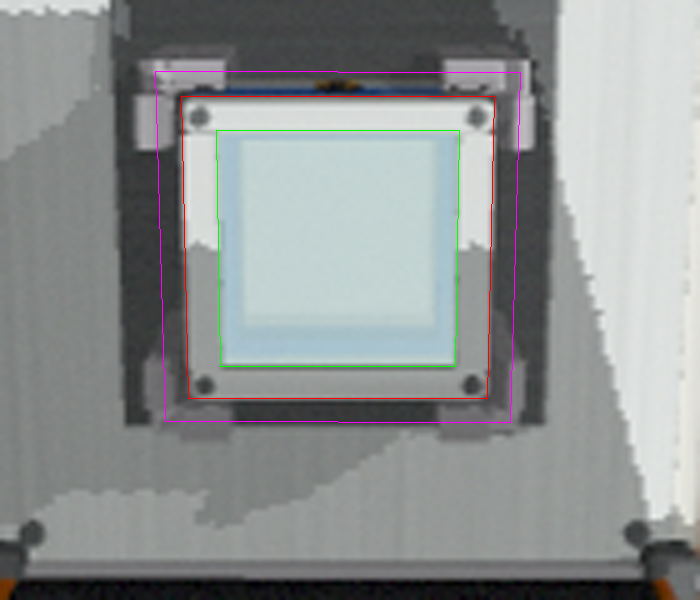

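View pics/s14.png

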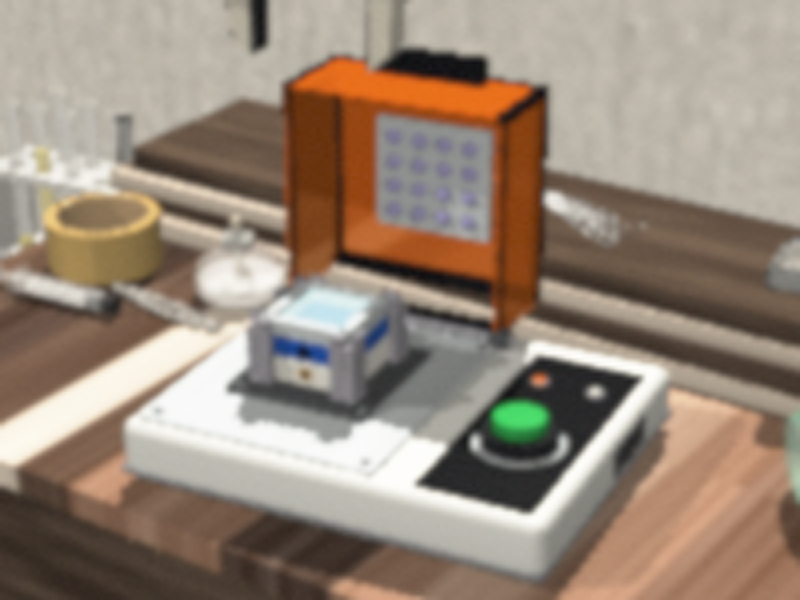

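View pics/d14.png

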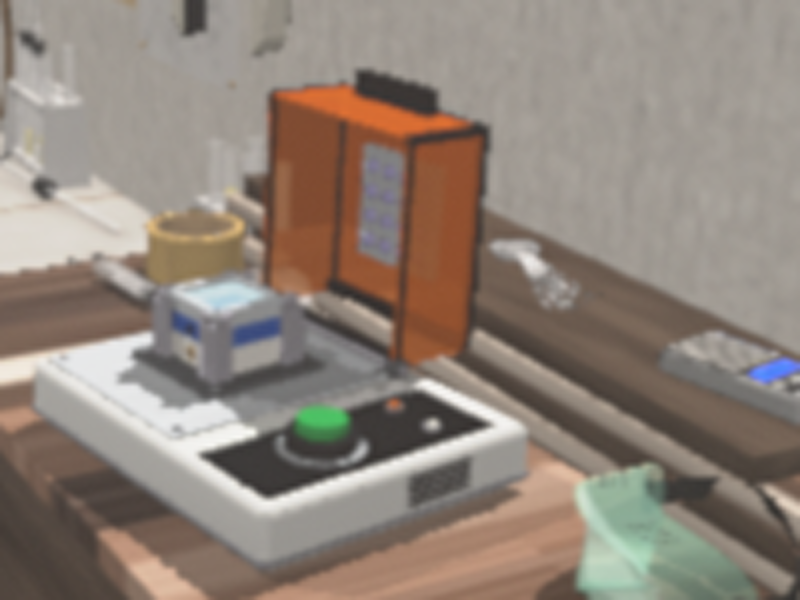

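The window overlay matches: seated and square. Next I'll fit the hood's opening angle in both pictures.

```bash
cat > hood.py <<'E'
from ov import *
N=np.array([.478,.0457]); Y=np.radians(8.1)
ex=np.array([np.cos(Y),np.sin(Y)]); ey=np.array([-np.sin(Y),np.cos(Y)])
H=N+.09*ex
def hp(fwd,lat,up,th):
    x=-fwd*np.cos(th)+up*np.sin(th); z=fwd*np.sin(th)+up*np.cos(th)
    return np.r_[H+x*ex+lat*ey,.055+z]
def tcp(th,fwd=.160,off=.010):
    c=hp(fwd,0,.078,th); c[:2]+=off*ex; return c
E
python3 - <<'E'
from hood import *
for f,roi,fn in (('s14.pkl',(270,120,380,220),'a'),('d14.pkl',(300,130,390,220),'b')):
    p=pickle.load(open(f,'rb'))
    qs=[]
    for th,col in ((1.55,(255,0,0)),(1.65,(0,255,0)),(1.75,(255,255,255))):
        qs.append((np.array([hp(.175,-.084,.078,th),hp(.175,.084,.078,th),hp(.175,.084,0,th),hp(.175,-.084,0,th)]),col))
        qs.append((np.array([hp(0,-.084,.078,th),hp(.175,-.084,.078,th)]),col))
    draw(p,qs,roi,7,f'pics/hd_{fn}.png')
E
```

```text
(no output)
```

View pics/hd_a.png

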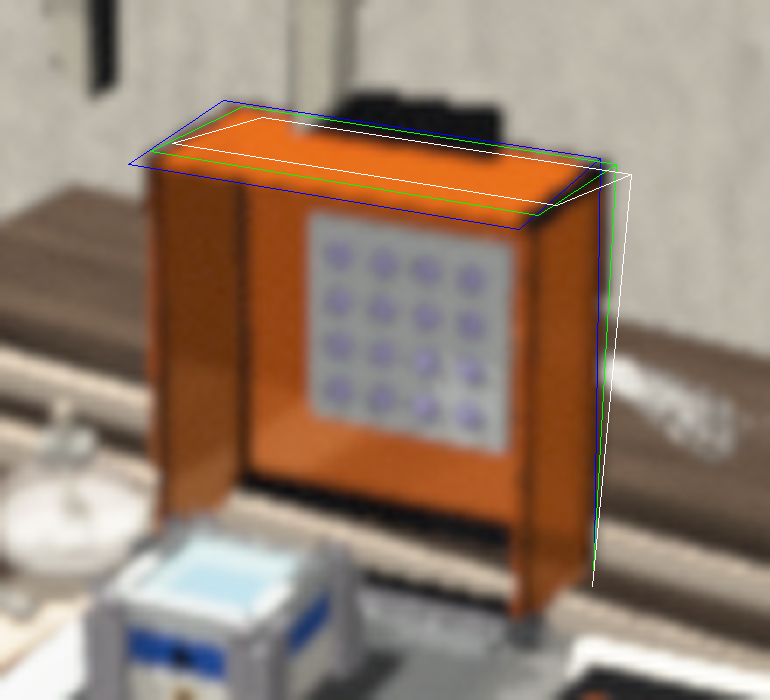

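View pics/hd_b.png

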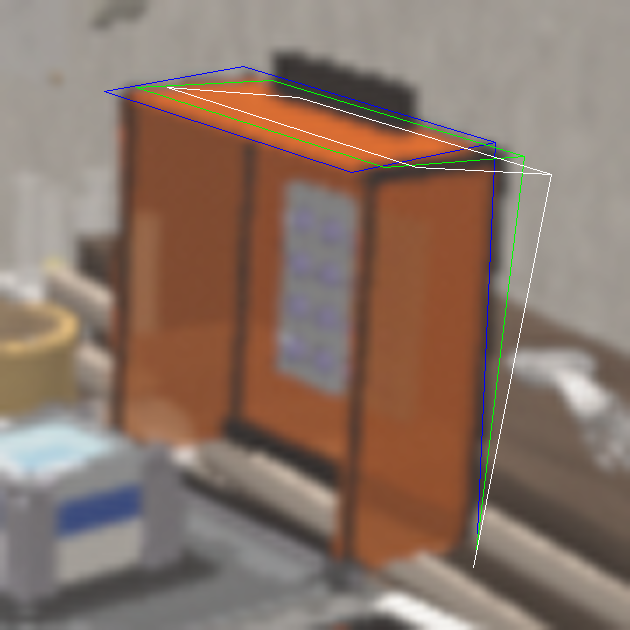

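The hood fits at about 1.58 rad and the model lines up well. Now I close the fingers and go over and behind the hood.

Emit:
servo_tool --plan '[[[4, 0.6, 0.5], [0, 0.4, 0]], [[8.5, 1.2, 0.5], [0, 0.4, 0]], [[13, 1.9, 0.5], [0, 0.4, 0]], [[17.5, 2.5, 0.5], [0, 0.4, 0]], [[20.5, 2.9, 0.5], [0, 0.4, 0]], [[20.5, 2.9, 0.5], [0, 0.4, 0]], [[20.5, 2.9, 0.5], [0, 0.4, 0]], [[20.5, 2.9, 0.5], [0, 0.4, 0]], [[20.5, 2.9, 0.5], [0, 0.4, 0]]]' --grip 0.0

```text
clock: 18.9
position: [0.6819, 0.0746, 0.2963]
ee_rot: [-0.112, 1.575, 0.112]
force: [0.6, 0.4, 0.4]
width: 0.115
```

Run:
```python
from hood import *
from sp import st
s=arm.observe();print(*st(s), s['force'],s['width'])
p=snap('side'); cv2.imwrite('pics/d15.png',cv2.resize(p['frame'][20:260,230:470],None,fx=2.5,fy=2.5,interpolation=cv2.INTER_CUBIC))
```

```text
[0.6819 0.0746 0.2963] 98.18 [-0.007 -0.001 -1.   ] [-0.4   0.51  0.37  1.31 -0.18  1.36  1.67] 18.9 [0.61034676 0.37487952 0.40836571] 0.1147768557291359
```

View pics/d15.png

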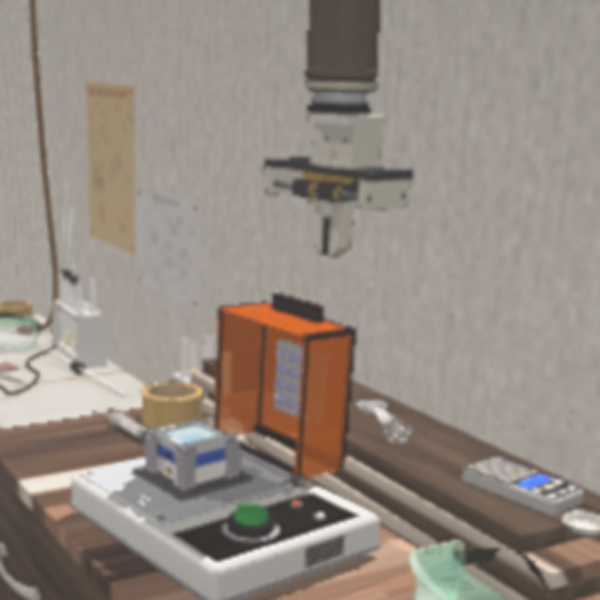

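Emit:
servo_tool --plan '[[[0.1, 0, -3], [0, -0.4, 0]], [[0.1, 0, -6], [0, -0.4, 0]], [[0.1, 0, -8], [0, -0.4, 0]], [[0.1, 0, -8.8], [0, -0.4, 0]], [[0.1, 0, -8.8], [0, -0.4, 0]], [[0.1, 0, -8.8], [0, -0.4, 0]]]' --grip 0.0

```text
clock: 19.55
position: [0.6835, 0.0747, 0.2099]
ee_rot: [-0.112, 1.566, 0.112]
force: [-0.3, -0.2, -0.0]
width: 0.006
```

Run:
```python
from hood import *
from sp import st
s=arm.observe();print(*st(s), s['force'],s['width'])
for th in np.arange(1.6,-.11,-.1): print(round(th,2),((tcp(th)-s['position'])*100).round(1))
p=snap('side'); cv2.imwrite('pics/d16.png',cv2.resize(p['frame'][20:260,230:470],None,fx=2.5,fy=2.5,interpolation=cv2.INTER_CUBIC))
```

```text
[0.6835 0.0747 0.2099] 98.19 [ 0.002 -0.    -1.   ] [-0.4   0.56  0.35  1.45 -0.2   1.17  1.69] 19.55 [-0.32222449 -0.16450073 -0.03919782] 0.006463614204796804
1.6 [-2.5 -0.3  0.3]
1.5 [-4.1 -0.6  1. ]
1.4 [-5.7 -0.8  1.6]
1.3 [-7.4 -1.   2. ]
1.2 [-9.2 -1.3  2.2]
1.1 [-11.   -1.5   2.3]
1.0 [-12.7  -1.8   2.2]
0.9 [-14.4  -2.    1.9]
0.8 [-16.1  -2.3   1.4]
0.7 [-17.8  -2.5   0.8]
0.6 [-19.4  -2.7  -0. ]
0.5 [-20.8  -2.9  -1. ]
0.4 [-22.2  -3.1  -2.1]
0.3 [-23.5  -3.3  -3.3]
0.2 [-24.6  -3.5  -4.7]
0.1 [-25.6  -3.6  -6.1]
-0.0 [-26.5  -3.7  -7.7]
-0.1 [-27.2  -3.8  -9.3]
```

View pics/d16.png

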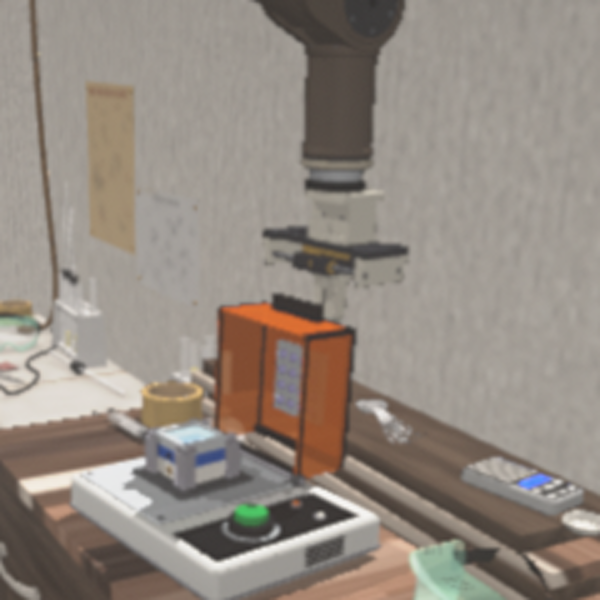

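Emit:
servo_tool --plan '[[[-2.5, -0.3, 0.3], [0, 0, 0]], [[-4.1, -0.6, 1.0], [0, 0, 0]], [[-5.7, -0.8, 1.6], [0, 0, 0]], [[-7.4, -1.0, 2.0], [0, 0, 0]], [[-9.2, -1.3, 2.2], [0, 0, 0]], [[-11.0, -1.5, 2.3], [0, 0, 0]], [[-12.7, -1.8, 2.2], [0, 0, 0]], [[-14.4, -2.0, 1.9], [0, 0, 0]], [[-16.1, -2.3, 1.4], [0, 0, 0]], [[-16.1, -2.3, 1.4], [0, 0, 0]]]'

```text
clock: 20.6
position: [0.5218, 0.0514, 0.2254]
ee_rot: [-0.111, 1.564, 0.112]
force: [-0.0, -0.2, -0.3]
width: 0.005
```

Run:
```python
from hood import *
from sp import st
s=arm.observe();print(*st(s), s['force'],s['width'])
for th in np.arange(.9,-.11,-.1): print(round(th,2),((tcp(th)-s['position'])*100).round(1))
p=snap('side'); cv2.imwrite('pics/d17.png',cv2.resize(p['frame'][20:260,230:470],None,fx=2.5,fy=2.5,interpolation=cv2.INTER_CUBIC))
```

```text
[0.5218 0.0514 0.2254] 98.17 [ 0.004  0.001 -1.   ] [-0.48  0.27  0.36  1.84 -0.11  1.04  1.63] 20.6 [-0.03317828 -0.1520262  -0.31370523] 0.005200464215058751
0.9 [1.7 0.3 0.3]
0.8 [ 0.   0.1 -0.1]
0.7 [-1.6 -0.2 -0.8]
0.6 [-3.2 -0.4 -1.6]
0.5 [-4.7 -0.6 -2.5]
0.4 [-6.1 -0.8 -3.6]
0.3 [-7.3 -1.  -4.9]
0.2 [-8.5 -1.2 -6.2]
0.1 [-9.5 -1.3 -7.7]
0.0 [-10.3  -1.4  -9.2]
-0.1 [-11.   -1.5 -10.9]
```

View pics/d17.png

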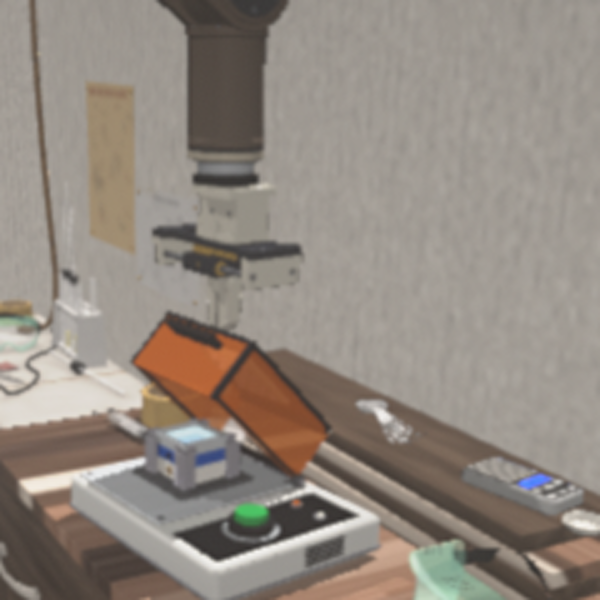

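The hood is following and is now at about 0.8 rad. Continuing down.

Emit:
servo_tool --plan '[[[-1.6, -0.2, -0.8], [0, 0, 0]], [[-3.2, -0.4, -1.6], [0, 0, 0]], [[-4.7, -0.6, -2.5], [0, 0, 0]], [[-6.1, -0.8, -3.6], [0, 0, 0]], [[-7.3, -1.0, -4.9], [0, 0, 0]], [[-8.5, -1.2, -6.2], [0, 0, 0]], [[-9.1, -1.25, -7.0], [0, 0, 0]], [[-9.5, -1.3, -7.7], [0, 0, 0]], [[-10.0, -1.4, -8.4], [0, 0, 0]], [[-10.3, -1.4, -8.9], [0, 0, 0]], [[-10.3, -1.4, -9.2], [0, 0, 0]], [[-10.3, -1.4, -9.2], [0, 0, 0]]]'

```text
clock: 21.85
position: [0.4197, 0.0377, 0.1334]
ee_rot: [-0.111, 1.564, 0.113]
force: [-0.2, 0.2, 1.0]
width: 0.003
```

Run:
```python
from hood import *
from sp import st
s=arm.observe();print(*st(s), s['force'],s['width'])
p=snap('side'); cv2.imwrite('pics/d18.png',cv2.resize(p['frame'][20:260,230:470],None,fx=2.5,fy=2.5,interpolation=cv2.INTER_CUBIC))
```

```text
[0.4197 0.0377 0.1334] 98.18 [ 0.004  0.001 -1.   ] [-0.5   0.22  0.33  2.18 -0.11  0.75  1.62] 21.85 [-0.23379158  0.23453662  1.0373078 ] 0.0032737364298266003
```

View pics/d18.png

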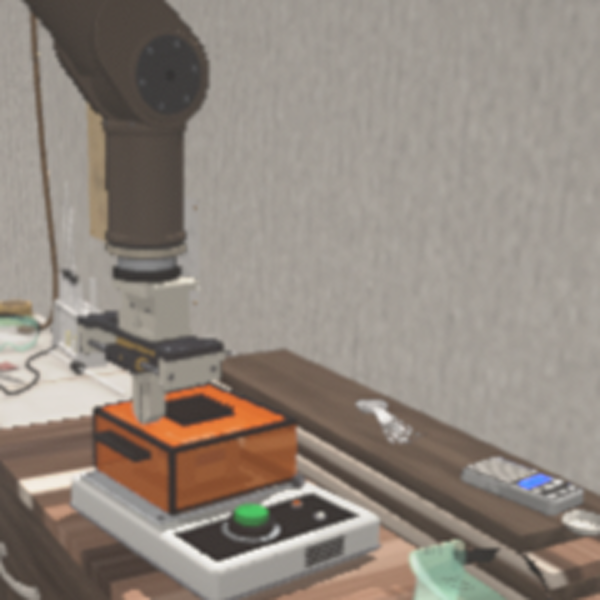

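It looks shut. I'll press a little further to confirm that it's on its stop.

Emit:
servo_tool --plan '[[[0, 0, -0.2], [0, 0, 0]], [[0, 0, -0.4], [0, 0, 0]], [[0, 0, -0.4], [0, 0, 0]], [[0, 0, -0.4], [0, 0, 0]]]'

```text
clock: 22.3
position: [0.4204, 0.0378, 0.1325]
ee_rot: [-0.109, 1.563, 0.114]
force: [-19.3, -3.1, 62.0]
width: 0.003
```

Force rose to 62 N straight away at z 0.1325, so the hood is on its stop. Lifting off and measuring the button.

Emit:
servo_tool --plan '[[[0, 0, 2], [0, 0, 0]], [[0, 0, 6], [0, 0, 0]], [[0, -2, 9], [0, 0, 0]], [[0.5, -5, 10], [0, 0, 0]], [[1.5, -9, 10], [0, 0, 0]], [[3, -12, 10], [0, 0, 0]], [[4.5, -14.8, 10], [0, 0, 0]], [[4.5, -14.8, 10], [0, 0, 0]], [[4.5, -14.8, 10], [0, 0, 0]], [[4.5, -14.8, 10], [0, 0, 0]]]'

```text
clock: 23.3
position: [0.4652, -0.1093, 0.2322]
ee_rot: [-0.11, 1.563, 0.115]
force: [-0.8, 0.6, 0.5]
width: 0.004
```

Run:
```python
from hood import *
from sp import st
s=arm.observe();print(*st(s), s['force'],s['width'])
p=snap('wrist','w19.png'); pickle.dump((p,s),open('w19.pkl','wb'))
w2=pickle.load(open('w2.pkl','rb'))[0]
for q in (w2,p):
    f=q['frame'].astype(int); g=(f[...,1]>f[...,2]*1.8)&(f[...,1]>f[...,0]*1.5)&(f[...,1]>80)
    g=cv2.morphologyEx(g.astype(np.uint8),cv2.MORPH_OPEN,np.ones((3,3)))
    n,l,stt,c=cv2.connectedComponentsWithStats(g); i=1+np.argmax(stt[1:,4]); print(c[i],stt[i], onz(q,[c[i]],.0745))
d=snap('side'); pickle.dump(d,open('d19.pkl','wb'))
qs=[]
for th,col in ((0,(0,255,0)),(.04,(255,0,0))):
    qs.append((np.array([hp(.175,-.084,.078,th),hp(.175,.084,.078,th),hp(.0,.084,0.078,th),hp(.0,-.084,.078,th)]),col))
    qs.append((np.array([hp(.175,-.084,.078,th),hp(.175,-.084,.0,th),hp(.175,.084,.0,th),hp(.175,.084,.078,th)]),col))
draw(d,qs,(255,165,400,265),5,'pics/d19.png')
```

```text
[ 0.4652 -0.1093  0.2322] 98.2 [ 0.004  0.003 -1.   ] [-0.29  0.19  0.49  1.94 -0.11  1.03  1.96] 23.3 [-0.7817772   0.60063181  0.52933618] 0.004395034920451807
[189.57419355 165.75870968] [174 151  32  31 775] [[ 0.47016133 -0.10857763  0.0745    ]]
[314.57735849 194.53113208] [ 297  176   36   37 1060] [[ 0.46997121 -0.11081303  0.0745    ]]
```

View pics/w19.png

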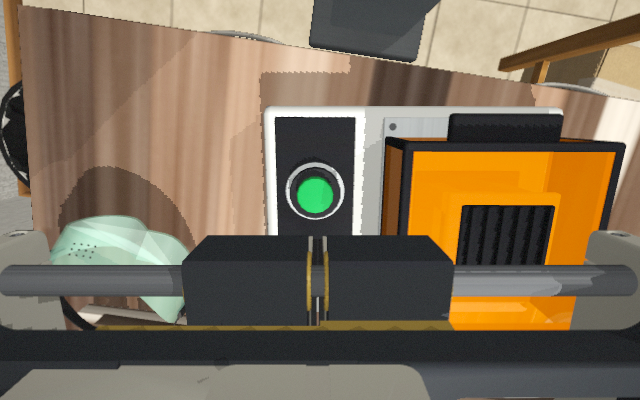

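View pics/d19.png

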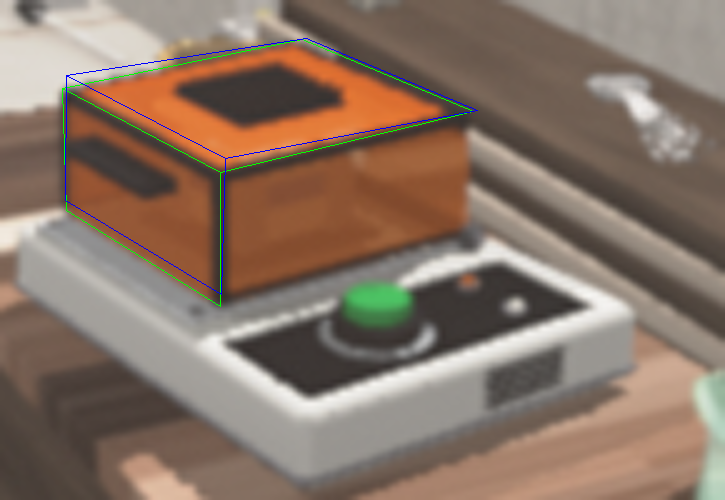

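The hood edges coincide with the 0 rad model, so it is shut. The button measures at (0.470, -0.1105). I'll turn the gripper a quarter turn so its long body stays clear of the hood.

Emit:
servo_tool --plan '[[[0.5, -0.1, 0], [0, 0, -8.5]], [[0.5, -0.1, 0], [0, 0, -17]], [[0.5, -0.1, 0], [0, 0, -25.5]], [[0.5, -0.1, 0], [0, 0, -34]], [[0.5, -0.1, 0], [0, 0, -42.5]], [[0.5, -0.1, 0], [0, 0, -51]], [[0.5, -0.1, 0], [0, 0, -59.5]], [[0.5, -0.1, 0], [0, 0, -68]], [[0.5, -0.1, 0], [0, 0, -76.5]], [[0.5, -0.1, 0], [0, 0, -85]], [[0.5, -0.1, 0], [0, 0, -90]], [[0.5, -0.1, 0], [0, 0, -90]]]'

```text
clock: 24.6
position: [0.4701, -0.1091, 0.2324]
ee_rot: [1.101, 1.268, -1.102]
force: [-0.5, -0.0, -0.2]
width: 0.006
```

Emit:
servo_tool --plan '[[[0, 0, 0], [0, 0, 0]], [[0, 0, -4], [0, 0, 0]], [[0, 0, -8], [0, 0, 0]], [[0, 0, -11], [0, 0, 0]], [[0, 0, -13], [0, 0, 0]], [[0, 0, -14], [0, 0, 0]], [[0, 0, -14], [0, 0, 0]], [[0, 0, -14], [0, 0, 0]]]'

```text
clock: 25.4
position: [0.4706, -0.1092, 0.0931]
ee_rot: [1.101, 1.268, -1.101]
force: [0.3, 0.3, -0.3]
width: 0.005
```

Run:
```python
from hood import *
from sp import st
s=arm.observe();print(*st(s), s['force'],s['width'])
d=snap('side'); cv2.imwrite('pics/d20.png',cv2.resize(d['frame'][80:270,230:450],None,fx=3.5,fy=3,interpolation=cv2.INTER_CUBIC))
```

```text
[ 0.4706 -0.1092  0.0931] 8.3 [ 0.004 -0.004 -1.   ] [-0.38  0.43  0.65  2.11 -0.39  0.72  0.67] 25.4 [ 0.27705008  0.31855498 -0.29058689] 0.0051558482792964395
```

View pics/d20.png

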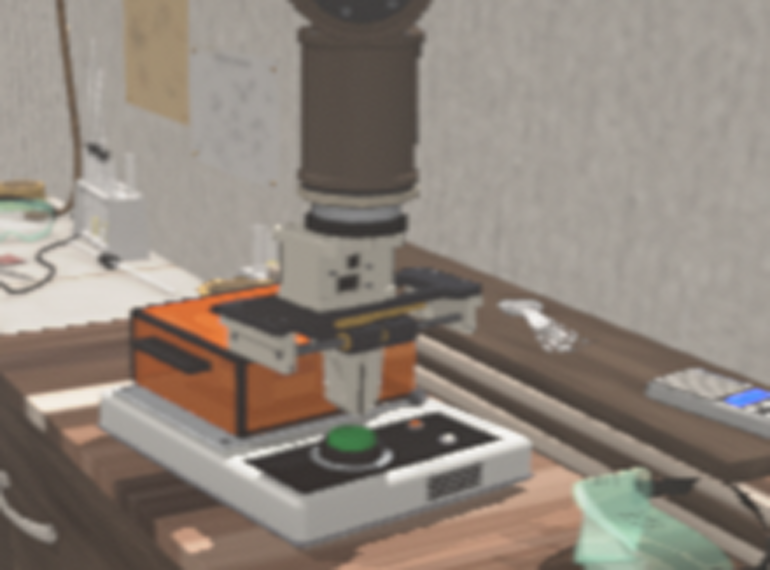

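The closed fingers hang right over the button, with the gripper body clear of the hood. Pressing down now (top at 0.0745, bottom at 0.0685).

Emit:
servo_tool --plan '[[[0, -0.1, -1.2], [0, 0, 0]], [[0, -0.1, -1.8], [0, 0, 0]], [[0, -0.1, -2.2], [0, 0, 0]], [[0, -0.1, -2.5], [0, 0, 0]], [[0, -0.1, -2.5], [0, 0, 0]], [[0, -0.1, -2.5], [0, 0, 0]]]'

```text
clock: 26.05
position: [0.4712, -0.1102, 0.0687]
ee_rot: [1.102, 1.267, -1.1]
force: [-1.1, 1.0, 9.4]
width: 0.006
```

Emit:
servo_tool --plan '[[[0, 0, -0.1], [0, 0, 0]], [[0, 0, -0.1], [0, 0, 0]], [[0, 0, -0.1], [0, 0, 0]], [[0, 0, -0.1], [0, 0, 0]], [[0, 0, -0.1], [0, 0, 0]], [[0, 0, -0.1], [0, 0, 0]], [[0, 0, -0.1], [0, 0, 0]], [[0, 0, -0.1], [0, 0, 0]], [[0, 0, -0.1], [0, 0, 0]], [[0, 0, -0.1], [0, 0, 0]], [[0, 0, -0.1], [0, 0, 0]], [[0, 0, -0.1], [0, 0, 0]]]'

```text
clock: 27.25
position: [0.4712, -0.1102, 0.0686]
ee_rot: [1.103, 1.267, -1.099]
force: [-4.0, 2.6, 18.1]
width: 0.001
```

Emit:
servo_tool --plan '[[[0, 0, -0.1], [0, 0, 0]], [[0, 0, -0.1], [0, 0, 0]], [[0, 0, -0.1], [0, 0, 0]], [[0, 0, -0.1], [0, 0, 0]], [[0, 0, -0.1], [0, 0, 0]], [[0, 0, -0.1], [0, 0, 0]], [[0, 0, -0.1], [0, 0, 0]], [[0, 0, -0.1], [0, 0, 0]], [[0, 0, -0.1], [0, 0, 0]], [[0, 0, -0.1], [0, 0, 0]], [[0, 0, -0.1], [0, 0, 0]], [[0, 0, -0.1], [0, 0, 0]]]'

```text
clock: 28.45
position: [0.4712, -0.1102, 0.0685]
ee_rot: [1.104, 1.268, -1.099]
force: [-5.5, 1.7, 22.2]
width: 0.004
```

Emit:
servo_tool --plan '[[[0, 0, -0.1], [0, 0, 0]], [[0, 0, -0.1], [0, 0, 0]], [[0, 0, -0.1], [0, 0, 0]], [[0, 0, -0.1], [0, 0, 0]], [[0, 0, -0.1], [0, 0, 0]], [[0, 0, -0.1], [0, 0, 0]], [[0, 0, -0.1], [0, 0, 0]], [[0, 0, -0.1], [0, 0, 0]], [[0, 0, -0.1], [0, 0, 0]], [[0, 0, -0.1], [0, 0, 0]], [[0, 0, -0.1], [0, 0, 0]], [[0, 0, -0.1], [0, 0, 0]]]'

```text
clock: 29.65
position: [0.4712, -0.1102, 0.0684]
ee_rot: [1.105, 1.268, -1.098]
force: [-5.4, 1.2, 22.7]
width: 0.005
```

Run:
```python
from hood import *
from sp import st
s=arm.observe();print(*st(s), s['force'],s['width'])
d=snap('side'); cv2.imwrite('pics/d21.png',cv2.resize(d['frame'][80:270,230:450],None,fx=3.5,fy=3,interpolation=cv2.INTER_CUBIC))
```

```text
[ 0.4712 -0.1102  0.0684] 8.24 [ 0.007 -0.    -1.   ] [-0.34  0.47  0.61  2.13 -0.43  0.66  0.71] 29.65 [-5.43999774  1.24749324 22.69033607] 0.005090269048217006
```

View pics/d21.png

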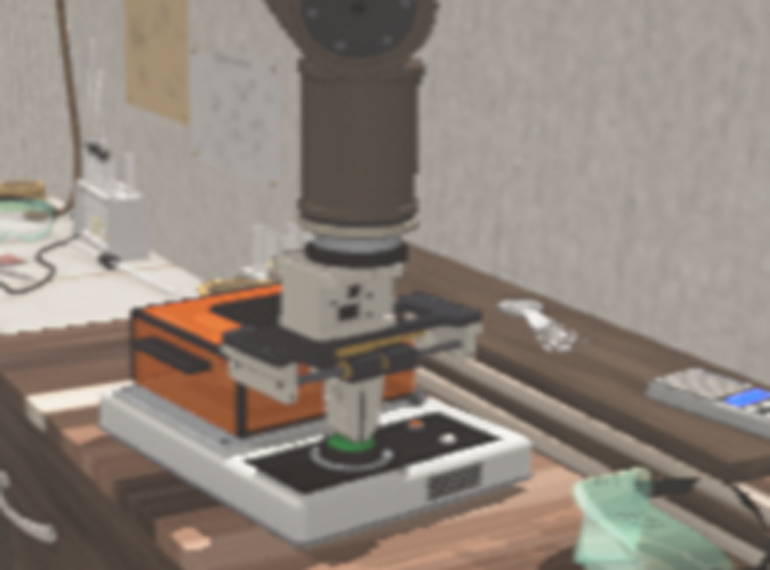

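Emit:
servo_tool --plan '[[[0, 0, -0.1], [0, 0, 0]], [[0, 0, -0.1], [0, 0, 0]], [[0, 0, -0.1], [0, 0, 0]], [[0, 0, -0.1], [0, 0, 0]], [[0, 0, -0.1], [0, 0, 0]], [[0, 0, -0.1], [0, 0, 0]], [[0, 0, -0.1], [0, 0, 0]], [[0, 0, -0.1], [0, 0, 0]]]'

```text
clock: 30.5
position: [0.4713, -0.1102, 0.0684]
ee_rot: [1.107, 1.268, -1.097]
force: [-5.7, 1.1, 23.2]
width: 0.005
```

Emit:
servo_tool --plan '[[[0, 0, 1], [0, 0, 0]], [[0, 0, 4], [0, 0, 0]], [[0, 0, 8], [0, 0, 0]], [[0, 0, 12.5], [0, 0, 0]], [[0, 0, 17], [0, 0, 0]], [[0, -2, 20], [0, 0, 0]], [[0, -5, 20], [0, 0, 0]], [[0, -8, 20], [0, 0, 0]], [[0, -8, 20], [0, 0, 0]], [[0, -8, 20], [0, 0, 0]], [[0, -8, 20], [0, 0, 0]], [[0, -8, 20], [0, 0, 0]]]'

```text
clock: 31.7
position: [0.4713, -0.189, 0.2682]
ee_rot: [1.106, 1.27, -1.096]
force: [-0.3, -0.5, 0.7]
width: 0.004
```

Run:
```python
from hood import *
from sp import st
s=arm.observe();print(*st(s), s['force'],s['width'])
d=snap('side'); sc=snap('scene','s22.png')
qs=[]
for th,col in ((0,(0,255,0)),(.04,(255,0,0))):
    qs.append((np.array([hp(.175,-.084,.078,th),hp(.175,.084,.078,th),hp(.0,.084,0.078,th),hp(.0,-.084,.078,th)]),col))
    qs.append((np.array([hp(.175,-.084,.078,th),hp(.175,-.084,.0,th),hp(.175,.084,.0,th),hp(.175,.084,.078,th)]),col))
t=np.linspace(0,2*np.pi,40)
for z,col in ((.0745,(0,0,255)),): qs.append((np.c_[.470+.018*np.cos(t),-.1105+.018*np.sin(t),np.full(40,z)],col))
draw(d,qs,(255,165,400,265),5,'pics/d22.png')
```

```text
[ 0.4713 -0.189   0.2682] 8.32 [ 0.007  0.001 -1.   ] [-0.38  0.24  0.83  1.84 -0.2   1.14  0.66] 31.7 [-0.33754923 -0.48699346  0.66806515] 0.0042580293266230185
```

View pics/d22.png

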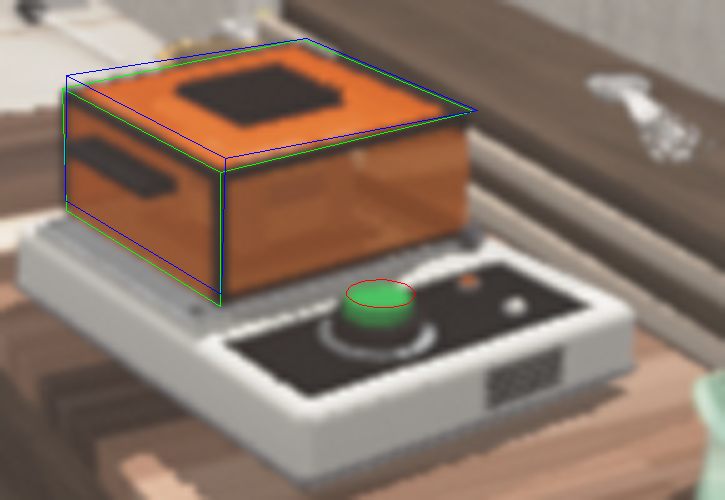

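View pics/s22.png

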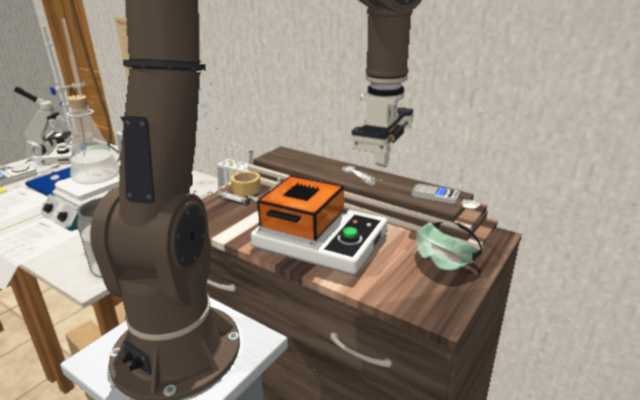

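The hood matches the 0 rad model, the button is back up at its marked ring (380,293 in the enlarged crop), and the goggles and tape haven't moved. The arm is clear of everything, so I'm handing in.

```bash
python3 -c "
from cell import arm
print(arm.sign_off(), arm.observe()['clock'])"
```

```text
the job is handed in; nothing more can be done
the job is handed in; nothing more can be done
```

The viewing cell is finished and handed in at about 32 s of the 72 s allowed. The sign-off reports no verdict.

- **Spacer and window:** I set the spacer on the cell body and then the window on the spacer. The last wrist picture of each, taken before the hood was shut, showed both within about 1 mm of the nest centre. Both looked square; the window's outline measured 9.3° against the nest's 8.1°, inside the 0.07 rad (4°) allowed. I couldn't check the stack again once the hood covered it.
- **Hood:** I swung it shut from about 1.6 rad. The final side picture matches the model at 0 rad. The check push onto its stop reached 62 N, more than I intended but below the 120 N wrist limit. It was done with the fingertips, not the gripper's body.
- **Button:** I held it right down, with the fingertip at 0.0684–0.0687 m and 9–23 N, for about 4.4 s without a break. In the last picture it is back up.
- **Everything else:** The goggles and tape show no movement in the pictures. The spirit lamp was never found by the networks and is hidden behind the shut hood in the last picture. The arm never came near it. At hand-in the arm touched nothing.

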